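# Spin-check the plating turntable and stop it on its index

### The job

Check that the hand plating turntable runs freely before the next plate is streaked: give its scalloped rim one brisk flick with a fingertip, not a wild one (a turn should take a second or more), and let it coast untouched through at least two full turns. Then brake it while it is still turning, with a fingertip on the rim, so that it stops there and then with its black index line in front of the small steel index plate on the base (it must not come to rest elsewhere and be nudged round), and take the hand away. Neither touch nor unseat the dish on it, pick nothing up, and leave everything else on the bench as it stands.

Things in the scene. Friction and masses are not known exactly. Their poses are not given: they have to be found in the camera images.
- turntable: Hand plating turntable; grey cast base fixed to the bench, foot 132 mm wide; origin on the bench under the rotation axis, z up. A low arm (14 mm high) runs from the foot along the base's own -x to a grey upright, 22 mm wide, 105 to 111 mm from the axis, that carries the steel index plate. Elsewhere no part of the base reaches beyond 66 mm from the axis or above 46 mm.
- platter_centre (a point): On the rotation axis at the level of the platter's top face, 60 mm above the bench. The aluminium platter is 14 mm thick: a disc of 68 mm radius with six round lobes 60 degrees apart (radius 16 mm, centred 64 mm from the axis, reaching out to 80 mm); the gaps between lobes take a fingertip. Its top is flat and clear beyond 52 mm radius; inside stand three dish stops, 6.5 mm high.
- platter (a joint): Turn of the platter in rad, growing anticlockwise from above, counting on through all turns; at 0 and whole multiples of 2 pi the index line is at the middle of the index plate. May be spun either way. Inertia about 0.0014 kg m2: at w rad/s it loses about 0.25 + 0.02 w rad/s each second. 4 rad/s gives about four turns. A few newtons of fingertip pressure stop it at once.
- index_line (a point): Outer end of the black index line at the edge of the platter's top face, 80 mm from the axis. The line is 8 mm wide and 25 mm long, lies radially on top of one of the six lobes and turns with the platter. At the start it stands at least 1 rad away from the index plate.
- index_plate (a point): Where the outer end of the index line belongs: fixed to the base, 80 mm from the axis along its -x, 60 mm above the bench, just inside the middle of the index plate. The plate is 36 mm wide with a raised rib at each end, 84 to 111 mm from the axis, its top 57 mm above the bench. The line is right between the two ribs, within 17 mm either side of this point.
- agar_dish: Clear lidded petri dish, 90 mm across and 15 mm high, loose on the platter's centre, on a thin mat between three low stops; origin at the centre of its underside, about 61.5 mm above the bench. It rides along and may turn on its mat.
- forceps: Steel forceps, 140 mm long and 10 mm thick, loose on the bench beside the turntable, about 120 mm from its axis on the base's +y side; origin at the middle. To be left alone.
- spare_dish: Clear petri dish, 62 mm wide and 15 mm high, on the bench to the left of the turntable; origin under its middle. To be left alone.
- tip_box: Purple pipette tip box with a clear lid, 92 x 118 x 86 mm, on the bench to the left of the turntable; origin under its middle. To be left alone.
- marker_1: Red-capped marker pen, 135 mm long and 17 mm thick, lying at the front left of the bench; origin at its middle. To be left alone.
- marker_2: Blue-capped marker pen, 135 mm long and 17 mm thick, lying at the front left of the bench; origin at its middle. To be left alone.
Things that resemble listed ones, but are neither listed nor needed, are in the scene too. Leave any red look-alike of the agar_dish alone.

How it is judged:
By the outcome, as a careful person would: the job done as asked, in the order asked, and still so for the second after the job is handed in, with the robot touching nothing.
It also fails if it takes over 54 s, if anything falls off the work surface, if the arm or the gripper's body presses on something with over 40 N, if the wrist force passes 120 N, or if a joint passes its speed limit or range.

### The arm

A 6-joint arm with a two-finger parallel gripper is mounted at the origin on a cart in front of the work surface, level with it; the furniture and walls round the work are solid. World frame = base frame: x ahead of the robot, y to its left, z up, the work surface at z = 0. Lengths are in m, angles in rad, forces in N, time in s.
With the tool pointing down it reaches from about 0.3 to 0.95 m from the base axis. Payload 3.1 kg.
Tool frame: the origin (TCP) lies midway between the tips of the shut fingers; the grasp point (between the pads) lies 19 mm behind it (ctrl.pinch_z is the distance from the TCP to the grasp point, in m); y points along the fingers, z is the direction in which the jaws open and shut, and the axes are right-handed (so a half turn about y gives the same grasp; the last joint's range is limited). The gripper opens to 85 mm and grips with 20 to 120 N. Pads are 22 mm wide; open, the fingers measure 114 mm over their backs; the gripper's body (76 mm by 85 mm) begins 54 mm behind the grasp point. The pads swing forward as they close: fully open they stand 13 mm farther back than shut.
Start: joints at [-1.225, 0.308, 1.634, -0, 1.2, -0.07], TCP at [0.252, -0.572, 0.231] pointing down, gripper open.
Joint ranges: [-3.06, 3.06], [-0.79, 1.96], [0.05, 2.63], [-1.19, 4.34], [0.05, 2.64], [-2.94, 2.94]. Speed limits (rad/s): [2.79, 2.79, 3.14, 3.14, 3.14, 3.14].

### API

Orientations are given as a unit quaternion [w, x, y, z].
In Python, from station import ctrl, eyes, workorder gives the robot as it stands.
- The arm moves only by the tool apply_moves, never from a script. Its argument "motion" is a list of rows, each a list of 3 entries, a list of its own where there are three numbers: the turn, a rotation vector about the tool's x, y, z in rad, then the shift along the tool's x, y, z in mm, then the finger opening in mm, from 0 to 85.4. A call has 1 to 12 rows; each row is the pose to reach, as a shift and turn from the pose commanded when the call began, along the tool's axes at that moment; what a row does not reach only later rows make up. A row lasts 1/10 s, in which the tool goes at most 50 mm and 8.59 degrees, less where a joint would pass 70% of its speed; a pose out of reach is approached as far as the arm can. A call with a gripper value outside its range is refused whole. The fingers move at their own pace and stop on an object; the grip force is fixed at half the most. Time passes only in rows, so rows that repeat a pose let the fingers close. It gives the time, the measured TCP pose, the force and the opening at its end, in the units of the state.
- ctrl.read_state(): the state, without advancing time (a new reading comes with each control period).
- eyes.capture(name): name is "side" or "top" or "wrist"; returns a dict with "pixels" (384x512x3 uint8, blue, green, red), "K" (3x3 intrinsics, pixels), "R" (3x3) and "t" (3): a world point X has camera coordinates R X + t. Camera axes: x right, y down, z forward; pixel columns grow to the right and rows downward; lengths in m; the calibration is good to about 2 mm. A picture is of the moment at which its call begins. There is no depth.
- workorder.job_done(): hands the job in, once; it reports no verdict.
The state is a dict: "time_s": time; "joints": joint angles; "qd": joint speeds; "joint_efforts": joint torques, N m; "position": TCP position; "tcp_rot": TCP orientation; "wrist_force": force on the tool from outside, world axes, zero at the start; "ft_torque": the same for the moment, N m; "finger_gap": finger opening in m.
Only numpy, scipy, OpenCV 4.12 (cv2) and the standard library are available. Lean on these libraries where they do the work, as an engineer would, in place of code of your own. Each camera call takes 0.05 s, during which the arm holds its last target.

## Working session

There is one attempt and no reset: what is moved stays moved. The work goes in short steps, Python scripts to look and compute and a tool call to move; the robot and the scene stay as the last step left them, time stands still between calls to the robot, and variables do not carry over. Pictures are saved under pics/ and viewed, and the job is handed in when it is done.

Besides the shell and the picture viewer there is one more tool, called after "Request:" as name([rows], argument=value, ...), one row to a line, values as JSON. apply_moves: Moves the arm, as the interface text tells. Its arguments: {"type":"object","properties":{"motion":{"type":"array","items":{"type":"array"}}},"required":["motion"]}

```bash
mkdir -p pics; ls
python3 - <<'E'
from station import ctrl, eyes, workorder
import cv2
print(ctrl.read_state())
for n in ["side","top","wrist"]:
    c=eyes.capture(n); cv2.imwrite(f"pics/{n}0.png",c["pixels"]); print(n,c["K"],c["R"],c["t"])
E
```

```text
pics
{'time_s': 0.0, 'joints': array([-1.22469104e+00,  3.08981591e-01,  1.63521820e+00, -4.42109898e-06,
        1.19971400e+00, -6.97303900e-02]), 'qd': array([ 8.94152038e-05,  7.68185037e-04, -1.83374163e-04, -6.63695446e-04,
       -5.75568031e-04, -3.09883452e-04]), 'joint_efforts': array([ 3.23101713e-04, -4.15252948e+01, -2.76663208e+01, -1.50766850e-04,
        1.02100521e-02, -5.25226966e-06]), 'position': array([ 0.25214215, -0.5709634 ,  0.2300466 ]), 'tcp_rot': array([ 0.1458491 , -0.14607807,  0.69268975, -0.6910645 ]), 'wrist_force': array([ 0.46949097,  0.8232196 , -0.6461657 ]), 'ft_torque': array([-0.01492012, -0.02417065,  0.00616753]), 'finger_gap': 0.08524532931069173}
side [[467.8868808    0.         255.33902978]
 [  0.         467.8868808  189.76146905]
 [  0.           0.           1.        ]] [[-0.96913976 -0.24606294  0.0148714 ]
 [-0.15552811  0.56352623 -0.81132558]
 [ 0.19125673 -0.78860079 -0.58440538]] [ 0.54017871 -0.00284377  1.46411431]
top [[382.45641288   0.         252.56468948]
 [  0.         382.45641288 197.85502256]
 [  0.           0.           1.        ]] [[-0.01374225 -0.99988274  0.00675627]
 [-0.98208261  0.01222692 -0.18805386]
 [ 0.1879492  -0.0092195  -0.98213548]] [0.23397037 0.4826279  1.16608152]
wrist [[320.84271716   0.         252.03957566]
 [  0.         320.84271716 191.59625363]
 [  0.           0.           1.        ]] [[ 0.40351301 -0.91497208 -0.00182608]
 [-0.8718626  -0.38510511  0.30257174]
 [-0.27754793 -0.12049954 -0.95312487]] [-0.62212849 -0.03843778  0.37913469]
```

View pics/side0.png

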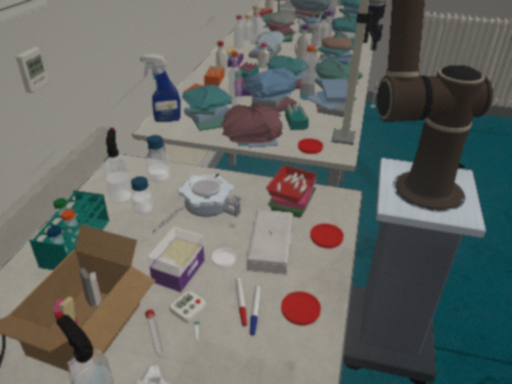

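View pics/top0.png

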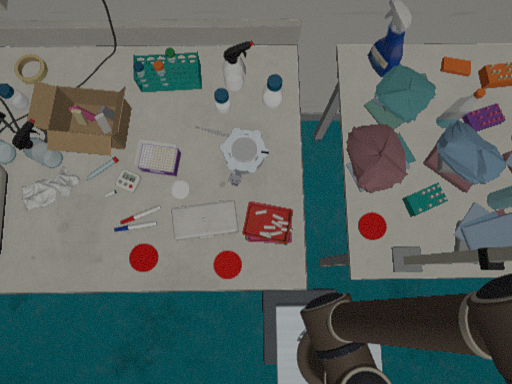

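View pics/wrist0.png

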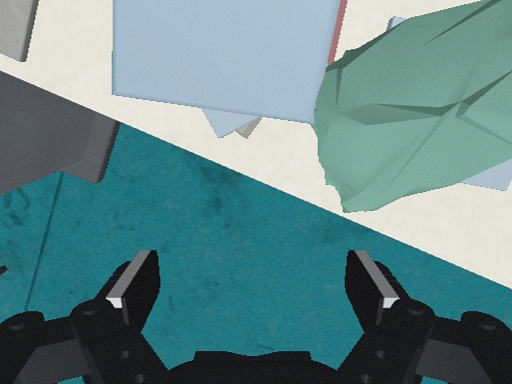

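Top view: the turntable is at about (243,151) px and its index plate at about (235,180), toward the robot. I'll enlarge this area.

```bash
cat > h.py <<'E'
import numpy as np, cv2
from station import ctrl, eyes, workorder
def ray(c,u,v,z):
    K,R,t=map(np.array,(c["K"],c["R"],c["t"]))
    d=R.T@np.linalg.solve(K,[u,v,1.]); o=-R.T@t
    return o+d*(z-o[2])/d[2]
def proj(c,X):
    p=np.array(c["R"])@np.array(X)+np.array(c["t"]); p=np.array(c["K"])@p; return p[:2]/p[2]
E
python3 - <<'E'
from h import *
a=eyes.capture("top"); im=a["pixels"][115:200,190:290]
b=eyes.capture("side"); jm=b["pixels"][165:240,150:250]
cv2.imwrite("pics/topz.png",cv2.resize(im,None,fx=7,fy=7,interpolation=cv2.INTER_CUBIC))
cv2.imwrite("pics/sidez.png",cv2.resize(jm,None,fx=7,fy=7,interpolation=cv2.INTER_CUBIC))
print(ray(a,243,151,.06),ray(b,207,187,.06),ray(a,235,180,.057))
E
```

```text
[0.63586116 0.25628564 0.06      ] [0.63802109 0.25336587 0.06      ] [0.54152046 0.28248399 0.057     ]
```

View pics/topz.png

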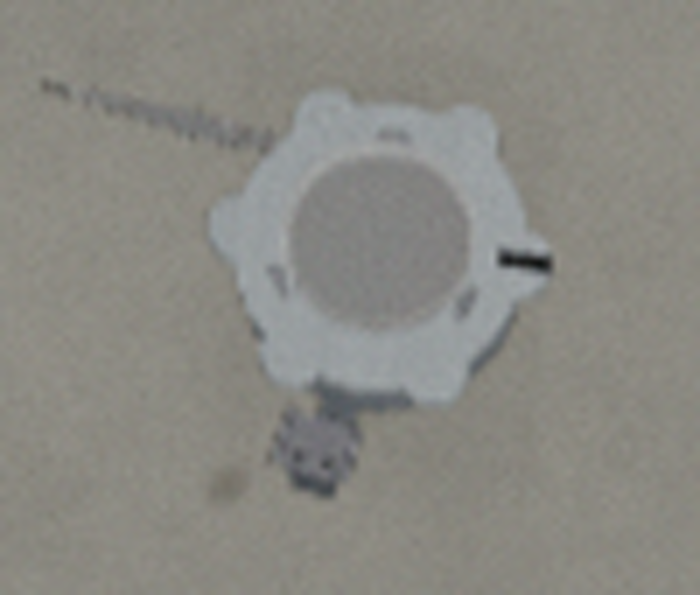

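View pics/sidez.png

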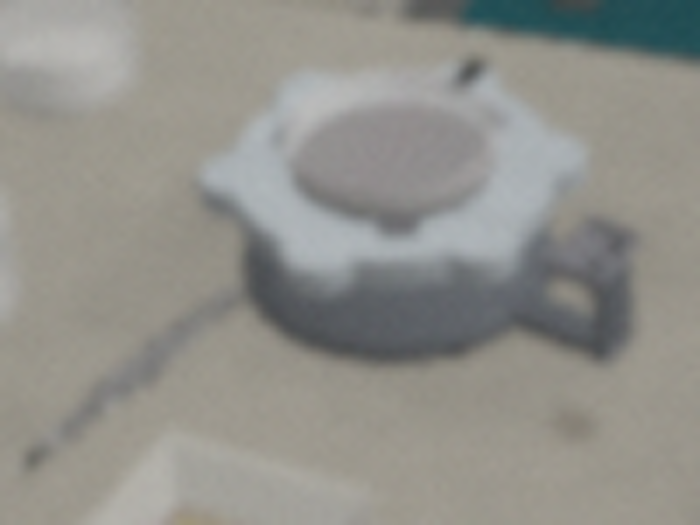

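Run:
```python
from h import *
from scipy.spatial.transform import Rotation as Ro
a=eyes.capture("top")
g=lambda u,v:(190+(u+.5)/7-.5,115+(v+.5)/7-.5)
L=[(325,98),(480,113),(552,265),(440,398),(283,382),(212,225)]
P=np.array([ray(a,*g(*p),.06)[:2] for p in L]); c=P.mean(0); print("c",c)
d=P-c; print(np.linalg.norm(d,axis=1),np.degrees(np.arctan2(d[:,1],d[:,0])))
p=ray(a,*g(318,448),.057)[:2]-c; print("plate",p,np.linalg.norm(p),np.degrees(np.arctan2(p[1],p[0])))
for n,u,v in [("bottleR base",272,103),("bottle R cap",273,80),("bottle2",223,106),("rack tl",247,203),("rack tr",293,209)]:
  print(n,ray(a,u,v,0),ray(a,u,v,.08))
s=ctrl.read_state(); q=s["tcp_rot"]; print(Ro.from_quat(q,scalar_first=True).as_matrix().round(3), -np.array(a["R"]).T@a["t"])
```

```text
c [0.640193   0.25255541]
[0.07611771 0.07836597 0.078235   0.07654432 0.07838159 0.07855336] [  19.73801433  -35.83129308  -97.37305295 -160.51846281  144.52799055
   82.05671888]
plate [-0.09402866  0.02990486] 0.09866959823390956 162.35726394298155
bottleR base [0.82673038 0.15554739 0.        ] [0.78987457 0.16094229 0.08      ]
bottle R cap [0.91257199 0.15005087 0.        ] [0.87015301 0.15580198 0.08      ]
bottle2 [0.81748532 0.32456074 0.        ] [0.78122865 0.31900234 0.08      ]
rack tl [0.47732111 0.24567839 0.        ] [0.46310955 0.24523214 0.08      ]
rack tr [0.45550747 0.09547927 0.        ] [0.44270961 0.10476701 0.08      ]
[[-0.915 -0.     0.404]
 [-0.404  0.001 -0.915]
 [-0.    -1.    -0.001]] [0.25803166 0.23879258 1.23442931]
```

Run:
```python
from h import *
a=eyes.capture("top");b=eyes.capture("side")
T=[.252,-.571,.23]
print(proj(a,T),proj(b,T))
for z in (0,.1): print(ray(a,407,262,z),ray(b,344,136,z),ray(b,368,20,z), ray(a,490,258,.3))
cv2.imwrite("pics/a.png",cv2.resize(a["pixels"][180:320,300:512],None,fx=3.7,fy=3.7,interpolation=cv2.INTER_CUBIC))
cv2.imwrite("pics/b.png",cv2.resize(b["pixels"][0:220,260:512],None,fx=2.7,fy=2.7,interpolation=cv2.INTER_CUBIC))
```

```text
[561.89666998 269.08629538] [367.91661239  48.89414913]
[ 0.27962831 -0.26296608  0.        ] [ 0.28715214 -0.26862635  0.        ] [ 0.28533186 -1.81613202  0.        ] [ 0.28119569 -0.34368994  0.3       ]
[ 0.27787878 -0.22231906  0.1       ] [ 0.28193415 -0.08434193  0.1       ] [ 0.28032921 -1.44877492  0.1       ] [ 0.28119569 -0.34368994  0.3       ]
```

View pics/a.png

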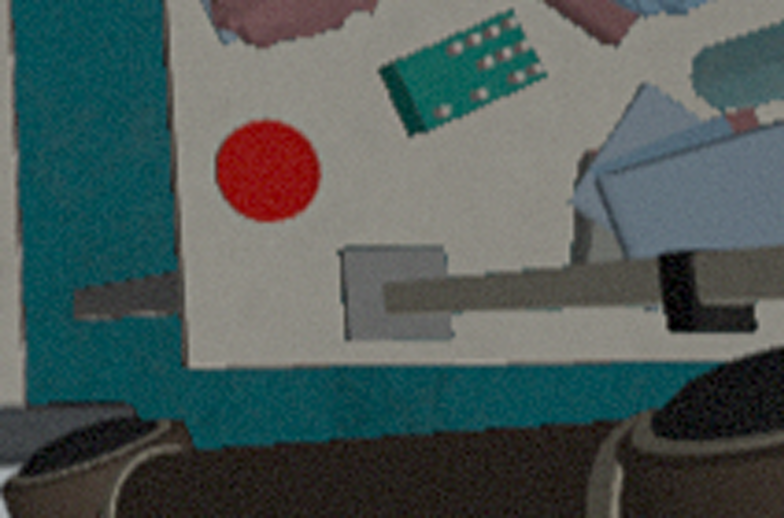

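View pics/b.png

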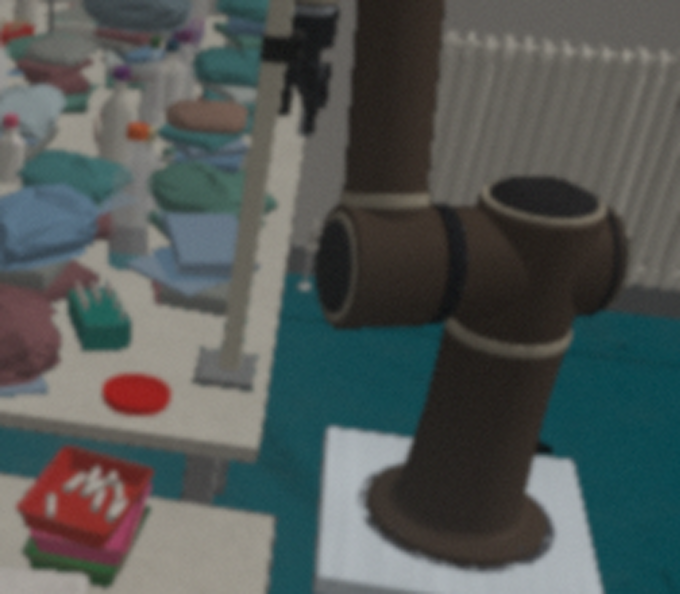

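Run:
```python
from h import *
a=eyes.capture("top");b=eyes.capture("side")
for z in np.arange(0,.75,.08):
  print(round(z,2),proj(a,[.282,-.266,z]).round(1),proj(b,[.282,-.266,z]).round(1))
```

```text
0.0 [407.9 261.2] [345.3 136.5]
0.08 [418.7 260.6] [348.2 117. ]
0.16 [431.2 259.8] [351.2  96.3]
0.24 [445.6 258.9] [354.3  74.4]
0.32 [462.6 257.8] [357.7  51.2]
0.4 [482.8 256.6] [361.3  26.6]
0.48 [507.1 255. ] [3.651e+02 3.000e-01]
0.56 [537.2 253.2] [369.1 -27.7]
0.64 [575.3 250.8] [373.5 -57.6]
0.72 [625.  247.7] [378.1 -89.7]
```

A tall post on the right-hand bench, near (0.28, -0.265), stands in the sweep path. I'll pull the arm in first, before turning joint 1.

Request:
apply_moves([
  [[0,0,0],[0,0,-50],0],
  [[0,0,0],[0,0,-100],0],
  [[0,0,0],[0,0,-150],0],
  [[0,0,0],[0,0,-200],0],
  [[0,0,0],[0,0,-240],0],
  [[0,0,0],[0,0,-240],0],
])

```text
time_s: 1.1
position: [0.1536, -0.3467, 0.2297]
tcp_rot: [0.146, -0.146, 0.694, -0.69]
wrist_force: [0.6, -0.4, 0.0]
finger_gap: -0.0002
```

Run:
```python
from h import *
s=ctrl.read_state(); print(s["joints"].round(4),s["position"].round(4),s["time_s"],s["joint_efforts"])
a=eyes.capture("top");cv2.imwrite("pics/a1.png",a["pixels"])
a=eyes.capture("side");cv2.imwrite("pics/b1.png",a["pixels"])
```

```text
[-1.2686e+00 -1.9100e-01  2.1656e+00 -2.0000e-04  1.1720e+00 -1.1340e-01] [ 0.1536 -0.3467  0.2297] 1.1 [ 8.16427055e-02 -2.01999772e+01 -2.69581801e+01 -2.52183160e-02
  2.98425816e-01 -3.09189549e-02]
```

View pics/a1.png

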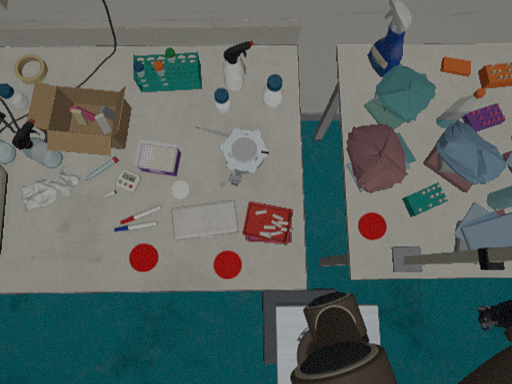

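View pics/b1.png

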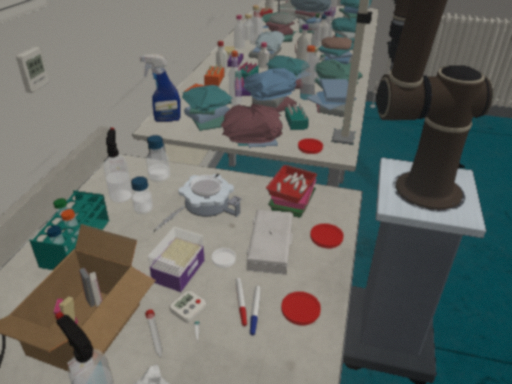

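Request:
apply_moves([
  [[0.1,0,0],[0,-40,0],0],
  [[0.2,0,0],[0,-80,0],0],
  [[0.3,0,0],[0,-120,0],0],
  [[0.4,0,0],[0,-160,0],0],
  [[0.5,0,0],[0,-200,0],0],
  [[0.5,0,0],[0,-200,0],0],
])

```text
time_s: 1.8
position: [0.1559, -0.3545, 0.4403]
tcp_rot: [-0.177, 0.105, -0.492, 0.846]
wrist_force: [-0.3, -0.3, 1.2]
finger_gap: 0.0
```

Run:
```python
from h import *
from scipy.optimize import least_squares
s=ctrl.read_state(); print(s["joints"].round(4),s["position"].round(4),s["time_s"])
D=[([.30898,1.63522,1.19971],[.2521,-.5710,.2300]),([-.191,2.1656,1.172],[.1536,-.3467,.2297]),(s["joints"][[1,2,4]],s["position"])]
def f(p):
  o=[]
  for j,x in D:
    a,b,c=j; r=np.sqrt(x[0]**2+x[1]**2-.0435**2)
    o+=[p[0]*np.sin(a)+p[1]*np.sin(a+b)+p[2]*np.sin(a+b+c)-r, p[3]+p[0]*np.cos(a)+p[1]*np.cos(a+b)+p[2]*np.cos(a+b+c)-x[2]]
  return o
q=least_squares(f,[.49,.5,.3,.3]); print(q.x,q.cost**.5)
```

```text
[-1.3437 -0.6741  2.1277  0.0977  1.1804 -0.2025] [ 0.1559 -0.3545  0.4403] 1.8
[0.48396183 0.51160972 0.36797138 0.32365165] 0.0001990432286170891
```

Request:
apply_moves([
  [[-0.06,0,0],[0,-39,21],0],
  [[-0.11,0,0],[0,-78,43],0],
  [[-0.17,0,0],[0,-117,64],0],
  [[-0.22,0,0],[0,-156,85],0],
  [[-0.28,0,0],[0,-195,107],0],
  [[-0.33,0,0],[0,-234,128],0],
  [[-0.39,0,0],[0,-273,149],0],
  [[-0.44,0,0],[0,-312,170],0],
  [[-0.5,0,0],[0,-351,192],0],
  [[-0.5,0,0],[0,-351,192],0],
])

```text
time_s: 2.8
position: [0.1572, -0.3571, 0.8351]
tcp_rot: [-0.146, 0.146, -0.689, 0.694]
wrist_force: [0.2, 0.4, 0.8]
finger_gap: 0.0001
```

Run:
```python
from h import *
s=ctrl.read_state(); print(s["joints"].round(4),s["position"].round(4),s["time_s"])
a=eyes.capture("wrist");cv2.imwrite("pics/w2.png",a["pixels"])
for z in np.arange(.4,.9,.1): print(z,proj(a,[.282,-.266,z]), (np.array(a["R"])@[.282,-.266,z]+a["t"])[2])
b=eyes.capture("side");cv2.imwrite("pics/b2.png",b["pixels"])
```

```text
[-1.2678e+00 -8.3000e-03  7.6910e-01 -3.0000e-04  2.3738e+00 -1.1300e-01] [ 0.1572 -0.3571  0.8351] 2.8
0.4 [231.08113219  42.66324268] 0.5270778416658659
0.5 [226.99421302  32.36483343] 0.43180258274608607
0.6 [220.59317399  16.23519718] 0.33652732382630635
0.7 [209.13633865 -12.63427009] 0.2412520649065265
0.7999999999999999 [182.72434729 -79.18843597] 0.14597680598674667
```

View pics/w2.png

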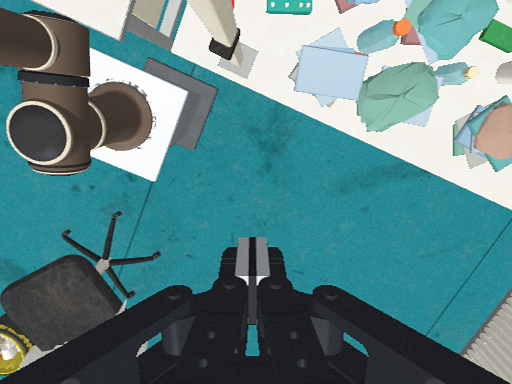

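Request:
apply_moves([
  [[0,0,0.14],[0,0,0],0],
  [[0,0,0.28],[0,0,0],0],
  [[0,0,0.42],[0,0,0],0],
  [[0,0,0.5],[0,0,0],0],
  [[0,0,0.5],[0,0,0],0],
])

```text
time_s: 3.4
position: [0.1543, -0.3542, 0.8281]
tcp_rot: [0.311, 0.033, 0.709, -0.632]
wrist_force: [0.7, -0.4, -0.3]
finger_gap: -0.0002
```

Run:
```python
from h import *
s=ctrl.read_state(); print(s["joints"].round(4),s["position"].round(4),s["time_s"])
a=eyes.capture("wrist");cv2.imwrite("pics/w3.png",a["pixels"])
for z in np.arange(.4,1,.05): print(round(z,2),proj(a,[.282,-.266,z]).round(1), (np.array(a["R"])@[.282,-.266,z]+a["t"])[2])
```

```text
[-1.6404 -0.0251  0.8993  0.6813  2.3998  0.0026] [ 0.1543 -0.3542  0.8281] 3.4
0.4 [238.7 173.2] 0.6081485778937792
0.45 [237.3 166. ] 0.5591131229263282
0.5 [235.7 157.3] 0.5100776679588772
0.55 [233.7 146.9] 0.4610422129914262
0.6 [231.2 134. ] 0.41200675802397535
0.65 [228.1 117.6] 0.3629713030565245
0.7 [224.  96.] 0.3139358480890735
0.75 [218.5  66.5] 0.2649003931216224
0.8 [210.3  23.5] 0.21586493815417152
0.85 [197.4 -44.6] 0.16682948318672064
0.9 [ 173.8 -169.6] 0.11779402821926965
0.95 [ 116.4 -472.7] 0.06875857325181878
```

View pics/w3.png

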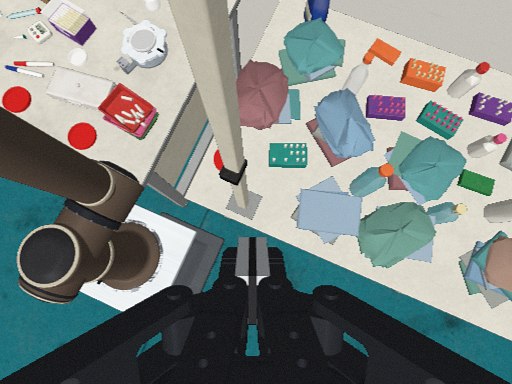

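```bash
cat >> h.py <<'E'
from scipy.spatial.transform import Rotation as Ro
def Rd(phi,tilt=0):
    x=[np.sin(phi),-np.cos(phi),0];y=[0,0,-1.];z=[np.cos(phi),np.sin(phi),0]
    return Ro.from_matrix(np.array([x,y,z]).T)*Ro.from_rotvec([tilt,0,0])
def rows(T,p0=None,R0=None,gap=0):
    s=ctrl.read_state()
    if p0 is None: p0=s["position"]
    if R0 is None: R0=Ro.from_quat(s["tcp_rot"],scalar_first=True)
    pp,pr=p0,R0
    for p,R in T:
        print([(R0.inv()*R).as_rotvec().round(2).tolist(),[int(round(v)) for v in R0.inv().apply(np.array(p)-p0)*1000],gap], round(np.linalg.norm(p-pp)*1000),round(np.degrees((pr.inv()*R).magnitude()),1))
        pp,pr=p,R
def pol(r,a,z): return np.array([r*np.cos(a),r*np.sin(a),z])
E
python3 - <<'E'
from h import *
s=ctrl.read_state(); p0=s["position"]; R0=Ro.from_quat(s["tcp_rot"],scalar_first=True)
az=-1.155; p1=pol(.26,az,.87); R1=Rd(az,.74)
from scipy.spatial.transform import Slerp
S=Slerp([0,1],Ro.concatenate([R0,R1]))
n=7
rows([(p0+(p1-p0)*k/n,S(k/n)) for k in range(1,n+1)]); print(S(1).as_matrix().round(2))
E
```

```text
[[0.1, -0.03, -0.07], [-3, -5, -18], 0] 19 7.3
[[0.21, -0.05, -0.14], [-6, -10, -36], 0] 19 7.3
[[0.31, -0.08, -0.2], [-9, -15, -54], 0] 19 7.3
[[0.42, -0.11, -0.27], [-11, -20, -72], 0] 19 7.3
[[0.52, -0.14, -0.34], [-14, -25, -90], 0] 19 7.3
[[0.62, -0.16, -0.41], [-17, -30, -108], 0] 19 7.3
[[0.73, -0.19, -0.48], [-20, -35, -126], 0] 19 7.3
[[-0.91  0.27  0.3 ]
 [-0.4  -0.62 -0.68]
 [ 0.   -0.74  0.67]]
```

Request:
apply_moves([
  [[0.1,-0.03,-0.07],[-3,-5,-18],0],
  [[0.21,-0.05,-0.14],[-6,-10,-36],0],
  [[0.31,-0.08,-0.2],[-9,-15,-54],0],
  [[0.42,-0.11,-0.27],[-11,-20,-72],0],
  [[0.52,-0.14,-0.34],[-14,-25,-90],0],
  [[0.62,-0.16,-0.41],[-17,-30,-108],0],
  [[0.73,-0.19,-0.48],[-20,-35,-126],0],
  [[0.73,-0.19,-0.48],[-20,-35,-126],0],
])

```text
time_s: 4.25
position: [0.1078, -0.2343, 0.8706]
tcp_rot: [-0.199, 0.078, -0.409, 0.887]
wrist_force: [-1.4, 1.2, -0.0]
finger_gap: 0.0002
```

Run:
```python
from h import *
s=ctrl.read_state(); print(s["joints"].round(3),s["position"].round(4),s["time_s"])
n=11; a0,a1=-1.155,.3
rows([(pol(.26,a0+(a1-a0)*k/n,.87),Rd(a0+(a1-a0)*k/n,.74)) for k in range(1,n+1)])
```

```text
[-2.276 -0.664  1.255  0.756  2.077 -0.586] [ 0.1078 -0.2343  0.8706] 4.25
[[0.03, -0.11, 0.06], [-30, 1, -1], 0] 30 7.1
[[0.02, -0.2, 0.15], [-64, -2, -6], 0] 34 7.6
[[0.02, -0.3, 0.24], [-97, -9, -15], 0] 34 7.6
[[0.02, -0.4, 0.32], [-128, -18, -26], 0] 34 7.6
[[0.02, -0.5, 0.41], [-156, -30, -41], 0] 34 7.6
[[0.02, -0.6, 0.5], [-182, -44, -59], 0] 34 7.6
[[0.01, -0.7, 0.59], [-205, -60, -79], 0] 34 7.6
[[0.01, -0.8, 0.68], [-224, -78, -100], 0] 34 7.6
[[0.01, -0.89, 0.76], [-240, -98, -124], 0] 34 7.6
[[0.01, -0.99, 0.85], [-251, -119, -149], 0] 34 7.6
[[0.0, -1.09, 0.94], [-257, -141, -174], 0] 34 7.6
```

Request:
apply_moves([
  [[0.03,-0.11,0.06],[-30,1,-1],0],
  [[0.02,-0.2,0.15],[-64,-2,-6],0],
  [[0.02,-0.3,0.24],[-97,-9,-15],0],
  [[0.02,-0.4,0.32],[-128,-18,-26],0],
  [[0.02,-0.5,0.41],[-156,-30,-41],0],
  [[0.02,-0.6,0.5],[-182,-44,-59],0],
  [[0.02,-0.7,0.59],[-205,-60,-79],0],
  [[0.01,-0.8,0.68],[-224,-78,-100],0],
  [[0.01,-0.89,0.76],[-240,-98,-124],0],
  [[0.01,-0.99,0.85],[-251,-119,-149],0],
  [[0,-1.09,0.94],[-257,-141,-174],0],
  [[0,-1.09,0.94],[-257,-141,-174],0],
])

```text
time_s: 5.45
position: [0.2463, 0.0774, 0.8726]
tcp_rot: [0.738, -0.324, 0.239, -0.542]
wrist_force: [-0.6, -0.1, 0.2]
finger_gap: 0.0002
```

Run:
```python
from h import *
from scipy.spatial.transform import Slerp
s=ctrl.read_state(); print(s["joints"].round(3),s["position"].round(4),s["time_s"])
p0=s["position"]; R0=Ro.from_quat(s["tcp_rot"],scalar_first=True)
# out to r .45 z .75 untilt first, then over the turntable
p1=np.array([.55,.17,.62]); R1=Rd(.45,0.0)
S=Slerp([0,1],Ro.concatenate([R0,R1])); n=10
rows([(p0+(p1-p0)*k/n,S(k/n)) for k in range(1,n+1)])
```

```text
[-1.382 -0.712  1.27   1.122  2.301 -0.781] [0.2463 0.0774 0.8726] 5.45
[[-0.07, -0.01, 0.01], [0, 40, 6], 0] 41 4.3
[[-0.15, -0.03, 0.01], [1, 80, 13], 0] 41 4.3
[[-0.22, -0.04, 0.02], [1, 120, 19], 0] 41 4.3
[[-0.3, -0.06, 0.02], [1, 160, 25], 0] 41 4.3
[[-0.37, -0.07, 0.03], [1, 200, 32], 0] 41 4.3
[[-0.44, -0.08, 0.03], [2, 240, 38], 0] 41 4.3
[[-0.52, -0.1, 0.04], [2, 281, 44], 0] 41 4.3
[[-0.59, -0.11, 0.04], [2, 321, 51], 0] 41 4.3
[[-0.67, -0.13, 0.05], [3, 361, 57], 0] 41 4.3
[[-0.74, -0.14, 0.05], [3, 401, 63], 0] 41 4.3
```

Request:
apply_moves([
  [[-0.07,-0.01,0.01],[0,40,6],0],
  [[-0.15,-0.03,0.01],[1,80,13],0],
  [[-0.22,-0.04,0.02],[1,120,19],0],
  [[-0.3,-0.06,0.02],[1,160,25],0],
  [[-0.37,-0.07,0.03],[1,200,32],0],
  [[-0.44,-0.08,0.03],[2,240,38],0],
  [[-0.52,-0.1,0.04],[2,281,44],0],
  [[-0.59,-0.11,0.04],[2,321,51],0],
  [[-0.67,-0.13,0.05],[3,361,57],0],
  [[-0.74,-0.14,0.05],[3,401,63],0],
  [[-0.74,-0.14,0.05],[3,401,63],0],
])

```text
time_s: 6.55
position: [0.0756, 0.0298, 0.7819]
tcp_rot: [0.6, -0.593, 0.363, -0.396]
wrist_force: [0.4, -0.1, -0.5]
finger_gap: -0.0002
```

Run:
```python
from h import *
from scipy.spatial.transform import Slerp
s=ctrl.read_state(); print(s["joints"].round(3),s["position"].round(4),s["time_s"])
p0=s["position"]; R0=Ro.from_quat(s["tcp_rot"],scalar_first=True)
print(R0.as_matrix().round(3))
p1=np.array([.70,.18,.22]); R1=Rd(np.radians(37),0.0)
S=Slerp([0,1],Ro.concatenate([R0,R1])); n=10
rows([(p0+(p1-p0)*k/n,S(k/n)) for k in range(1,n+1)])
```

```text
[-1.96  -0.786  1.288  0.1    2.639 -2.31 ] [0.0756 0.0298 0.7819] 6.55
[[ 0.423  0.045  0.905]
 [-0.905 -0.017  0.424]
 [ 0.034 -0.999  0.034]]
[[-0.0, -0.02, 0.0], [11, 59, 61], 0] 85 1.2
[[-0.01, -0.04, 0.01], [22, 117, 122], 0] 85 1.2
[[-0.01, -0.06, 0.01], [33, 176, 183], 0] 85 1.2
[[-0.01, -0.08, 0.01], [44, 235, 244], 0] 85 1.2
[[-0.02, -0.1, 0.02], [55, 293, 305], 0] 85 1.2
[[-0.02, -0.12, 0.02], [66, 352, 366], 0] 85 1.2
[[-0.02, -0.15, 0.03], [76, 411, 427], 0] 85 1.2
[[-0.02, -0.17, 0.03], [87, 469, 488], 0] 85 1.2
[[-0.03, -0.19, 0.03], [98, 528, 549], 0] 85 1.2
[[-0.03, -0.21, 0.04], [109, 587, 610], 0] 85 1.2
```

```bash
cat > fk.py <<'E'
from h import *
H,L1,L2,Lt,lat=.32365,.48396,.51161,.36797,.0435
RY=lambda a:Ro.from_euler('y',a); RZ=lambda a:Ro.from_euler('z',a)
C=Ro.identity()
S4,S6=1,1
def fk(j,s4=None,s6=None):
    s4=s4 or S4; s6=s6 or S6
    A=RZ(j[0])*RY(j[1]); B=A*RY(j[2]); D=B*RZ(s4*j[3])*RY(j[4])
    p=RZ(j[0]).apply([0,lat,H])+A.apply([0,0,L1])+B.apply([0,0,L2])+D.apply([0,0,Lt])
    return p, D*RZ(s6*j[5])
E
python3 - <<'E'
from fk import *
Q=lambda q:Ro.from_quat(q,scalar_first=True)
D=[([-1.22469,.30898,1.63522,0,1.19971,-.06973],[.25214,-.57096,.23],[ 0.1458491 , -0.14607807,  0.69268975, -0.6910645 ]),
([-1.6404,-.0251,.8993,.6813,2.3998,.0026],[.1543,-.3542,.8281],[0.311, 0.033, 0.709, -0.632]),
([-2.276,-.664,1.255,.756,2.077,-.586],[.1078,-.2343,.8706],[-0.199, 0.078, -0.409, 0.887]),
([-1.382,-.712,1.27,1.122,2.301,-.781],[.2463,.0774,.8726],[0.738, -0.324, 0.239, -0.542])]
for s4 in(1,-1):
  for s6 in (1,-1):
    print(s4,s6)
    C=fk(D[0][0],s4,s6)[1].inv()*Q(D[0][2])
    for j,p,q in D:
      P,R=fk(j,s4,s6); print(P.round(3),p,((R*C).inv()*Q(q)).magnitude().round(3))
print(C.as_matrix().round(3))
E
```

```text
1 1Traceback (most recent call last):
  File "<stdin>", line 12, in <module>
AttributeError: 'float' object has no attribute 'round'
```

Run:
```python
from fk import *
Q=lambda q:Ro.from_quat(q,scalar_first=True)
D=[([-1.22469,.30898,1.63522,0,1.19971,-.06973],[.25214,-.57096,.23],[ 0.1458491 , -0.14607807,  0.69268975, -0.6910645 ]),
([-1.6404,-.0251,.8993,.6813,2.3998,.0026],[.1543,-.3542,.8281],[0.311, 0.033, 0.709, -0.632]),
([-2.276,-.664,1.255,.756,2.077,-.586],[.1078,-.2343,.8706],[-0.199, 0.078, -0.409, 0.887]),
([-1.382,-.712,1.27,1.122,2.301,-.781],[.2463,.0774,.8726],[0.738, -0.324, 0.239, -0.542])]
for s4 in(1,-1):
  for s6 in (1,-1):
    print(s4,s6)
    C=fk(D[0][0],s4,s6)[1].inv()*Q(D[0][2])
    for j,p,q in D:
      P,R=fk(j,s4,s6); print(P.round(3),p,round(((R*C).inv()*Q(q)).magnitude(),3))
print(C.as_matrix().round(3))
```

```text
1 1
[ 0.252 -0.571  0.23 ] [0.25214, -0.57096, 0.23] 0.0
[ 0.179 -0.309  0.814] [0.1543, -0.3542, 0.8281] 0.001
[ 0.148 -0.234  0.851] [0.1078, -0.2343, 0.8706] 0.001
[0.271 0.128 0.853] [0.2463, 0.0774, 0.8726] 0.001
1 -1
[ 0.252 -0.571  0.23 ] [0.25214, -0.57096, 0.23] 0.0
[ 0.179 -0.309  0.814] [0.1543, -0.3542, 0.8281] 0.145
[ 0.148 -0.234  0.851] [0.1078, -0.2343, 0.8706] 1.034
[0.271 0.128 0.853] [0.2463, 0.0774, 0.8726] 1.422
-1 1
[ 0.252 -0.571  0.23 ] [0.25214, -0.57096, 0.23] 0.0
[-0.133 -0.288  0.814] [0.1543, -0.3542, 0.8281] 1.362
[-0.188  0.053  0.851] [0.1078, -0.2343, 0.8706] 1.513
[-0.214  0.035  0.853] [0.2463, 0.0774, 0.8726] 2.243
-1 -1
[ 0.252 -0.571  0.23 ] [0.25214, -0.57096, 0.23] 0.0
[-0.133 -0.288  0.814] [0.1543, -0.3542, 0.8281] 1.259
[-0.188  0.053  0.851] [0.1078, -0.2343, 0.8706] 2.167
[-0.214  0.035  0.853] [0.2463, 0.0774, 0.8726] 3.015
[[-0.139  0.    -0.99 ]
 [-0.99  -0.     0.139]
 [-0.     1.     0.   ]]
```

```bash
cat > fk.py <<'E'
from h import *
from scipy.optimize import least_squares
Q=lambda q:Ro.from_quat(q,scalar_first=True)
RY=lambda a:Ro.from_euler('y',a); RZ=lambda a:Ro.from_euler('z',a)
D=[([-1.22469,.30898,1.63522,0,1.19971,-.06973],[.25214,-.57096,.23],[ 0.1458491 , -0.14607807,  0.69268975, -0.6910645 ]),
([-1.2686,-.191,2.1656,-.0002,1.172,-.1134],[.1536,-.3467,.2297],0),
([-1.3437,-.6741,2.1277,.0977,1.1804,-.2025],[.1559,-.3545,.4403],0),
([-1.6404,-.0251,.8993,.6813,2.3998,.0026],[.1543,-.3542,.8281],[0.311, 0.033, 0.709, -0.632]),
([-2.276,-.664,1.255,.756,2.077,-.586],[.1078,-.2343,.8706],[-0.199, 0.078, -0.409, 0.887]),
([-1.382,-.712,1.27,1.122,2.301,-.781],[.2463,.0774,.8726],[0.738, -0.324, 0.239, -0.542]),
([-1.96,-.786,1.288,.1,2.639,-2.31],[.0756,.0298,.7819],[.6,-.593,.363,-.396])]
# H,L1,L2,Lt, lat shoulder, forearm offset x, D offset x, D offset y
def fkp(j,p,full=False):
    A=RZ(j[0])*RY(j[1]); B=A*RY(j[2]); E=B*RZ(j[3]); F=E*RY(j[4])
    s=RZ(j[0]).apply([0,p[4],p[0]]); e=s+A.apply([0,0,p[1]]); w=e+B.apply([p[5],0,p[2]])
    x=w+F.apply([p[6],p[7],p[3]])
    if full: return x,F*RZ(j[5]),e,w
    return x,F*RZ(j[5])
sol=least_squares(lambda p:np.concatenate([fkp(j,p)[0]-x for j,x,_ in D]),[.32,.48,.51,.37,.02,0,0,.02])
P=sol.x
C=fkp(D[0][0],P)[1].inv()*Q(D[0][2])
def fk(j): x,R=fkp(j,P); return x,R*C
E
python3 - <<'E'
from fk import *
print(P.round(4)); print(sol.fun.reshape(-1,3).round(4))
x,R,e,w=fkp(D[-1][0],P,True); print(e,w,x)
E
```

```text
[ 3.144e-01  4.818e-01  5.266e-01  3.173e-01  4.370e-02  3.650e-02
  1.000e-04 -2.000e-04]
[[-0.     -0.      0.0001]
 [-0.     -0.      0.    ]
 [ 0.      0.     -0.0001]
 [-0.0001  0.     -0.    ]
 [-0.0002 -0.0001 -0.0002]
 [ 0.      0.0002  0.    ]
 [ 0.     -0.0001  0.0002]]
[0.16977522 0.29885348 0.65494597] [0.06149519 0.0348359  1.09904168] [0.07564419 0.0296763  0.78205155]
```

```bash
cat >> fk.py <<'E'
def jrows(j0,j1,n,i0=1,i1=None):
    j0,j1=np.array(j0,float),np.array(j1,float); b,Rb=fk(j0)
    rows([fk(j0+(j1-j0)*k/n) for k in range(i0,(i1 or n)+1)],b,Rb)
E
python3 - <<'E'
from fk import *
j=ctrl.read_state()["joints"]; print(j.round(3))
jrows(j,[-1.96,-.6,1.4,0,2.34,-2.41],5)
print(fk([-1.96,-.6,1.4,0,2.34,-2.41])[0],fk([.2,-.6,1.4,0,2.34,-.45])[0])
E
```

```text
[-1.96  -0.786  1.288  0.1    2.639 -2.31 ]
[[-0.0, 0.0, 0.0], [25, 5, -30], 0] 40 0.3
[[-0.01, -0.0, 0.01], [49, 12, -60], 0] 39 0.4
[[-0.02, -0.0, 0.02], [72, 22, -91], 0] 39 0.6
[[-0.03, -0.01, 0.02], [94, 33, -120], 0] 39 0.7
[[-0.03, -0.01, 0.03], [115, 45, -150], 0] 38 0.8
[-0.00966369 -0.13813747  0.73551067] [0.12021531 0.06872864 0.73551067]
```

Test with one row first, because the commanded pose may not match the measured one.

Request:
apply_moves([
  [[0,0,0],[25,5,-30],0],
  [[0,0,0],[25,5,-30],0],
])

```text
time_s: 6.75
position: [0.0586, -0.0102, 0.7751]
tcp_rot: [0.599, -0.588, 0.367, -0.4]
wrist_force: [0.5, -0.1, -0.6]
finger_gap: -0.0
```

Run:
```python
from fk import *
s=ctrl.read_state();j=s["joints"]; print(j.round(3),s["position"],s["qd"].round(2))
jrows(j,[-1.96,-.6,1.4,0,2.34,-2.41],5)
```

```text
[-1.827 -0.737  1.316  0.091  2.561 -2.176] [ 0.0586433  -0.01017364  0.77506754] [ 0.08 -0.03 -0.03  0.02  0.11 -0.06]
[[-0.01, -0.0, 0.0], [21, 6, -21], 0] 31 0.5
[[-0.01, -0.01, 0.01], [41, 12, -44], 0] 30 0.6
[[-0.02, -0.01, 0.01], [58, 20, -67], 0] 30 0.6
[[-0.03, -0.02, 0.02], [74, 29, -92], 0] 30 0.7
[[-0.04, -0.03, 0.03], [87, 38, -117], 0] 30 0.8
```

Run:
```python
from fk import *
s=ctrl.read_state();j=s["joints"]
jrows(j,[j[0],-.6,1.4,0,2.34,j[5]-.09],4)
```

```text
[[-0.01, -0.0, 0.01], [25, 7, -25], 0] 36 0.5
[[-0.02, -0.0, 0.01], [50, 16, -50], 0] 36 0.7
[[-0.03, -0.01, 0.02], [73, 27, -75], 0] 36 0.8
[[-0.04, -0.01, 0.03], [95, 39, -100], 0] 35 0.9
```

Request:
apply_moves([
  [[-0.01,0,0.01],[25,7,-25],0],
  [[-0.02,0,0.01],[50,16,-50],0],
  [[-0.03,-0.01,0.02],[73,27,-75],0],
  [[-0.04,-0.01,0.03],[95,39,-100],0],
])

```text
time_s: 7.15
position: [0.0111, -0.1354, 0.7368]
tcp_rot: [-0.596, 0.601, -0.376, 0.377]
wrist_force: [0.1, -0.2, 0.2]
finger_gap: -0.0002
```

Run:
```python
from fk import *
s=ctrl.read_state();j=s["joints"]; print(j.round(3),s["position"])
jrows(j,[.2,-.6,1.4,0,2.34,-.45],14,1,12)
```

```text
[-1.812e+00 -6.050e-01  1.398e+00 -1.000e-03  2.342e+00 -2.262e+00] [ 0.01112573 -0.13544353  0.73680637]
[[0.0, -0.01, -0.0], [6, 0, 19], 0] 19 0.8
[[0.0, -0.03, -0.0], [9, 0, 38], 0] 19 0.8
[[0.0, -0.04, -0.0], [9, 0, 57], 0] 20 0.8
[[0.0, -0.06, -0.0], [7, 0, 77], 0] 20 0.8
[[0.0, -0.07, -0.0], [2, 0, 96], 0] 20 0.8
[[0.01, -0.09, -0.0], [-6, 0, 114], 0] 20 0.8
[[0.01, -0.1, 0.0], [-17, 0, 130], 0] 20 0.8
[[0.01, -0.11, 0.0], [-29, 0, 145], 0] 20 0.8
[[0.01, -0.13, 0.0], [-44, 0, 158], 0] 20 0.8
[[0.01, -0.14, 0.0], [-60, 0, 169], 0] 20 0.8
[[0.01, -0.16, 0.0], [-78, 0, 178], 0] 20 0.8
[[0.01, -0.17, 0.0], [-97, 0, 184], 0] 20 0.8
```

The arm is now on the forward branch (wrist in front). I'll swing joint 1 round with the tool kept near the base axis.

Request:
apply_moves([
  [[0,-0.01,0],[6,0,19],0],
  [[0,-0.03,0],[9,0,38],0],
  [[0,-0.04,0],[9,0,57],0],
  [[0,-0.06,0],[7,0,77],0],
  [[0,-0.07,0],[2,0,96],0],
  [[0.01,-0.09,0],[-6,0,114],0],
  [[0.01,-0.1,0],[-17,0,130],0],
  [[0.01,-0.11,0],[-29,0,145],0],
  [[0.01,-0.13,0],[-44,0,158],0],
  [[0.01,-0.14,0],[-60,0,169],0],
  [[0.01,-0.16,0],[-78,0,178],0],
  [[0.01,-0.17,0],[-97,0,184],0],
])

```text
time_s: 8.35
position: [0.1352, 0.0332, 0.7361]
tcp_rot: [0.63, -0.628, 0.321, -0.327]
wrist_force: [0.3, -0.3, -0.9]
finger_gap: 0.0004
```

Run:
```python
from fk import *
s=ctrl.read_state();j=s["joints"]; print(j.round(3),s["position"])
T=(np.array([.70,.18,.22]),Rd(np.radians(37)))
q=least_squares(lambda q:np.r_[fk(q)[0]-T[0],(fk(q)[1].inv()*T[1]).as_rotvec()],[.2,.5,1.3,0,1.3,-.45]).x; print(q.round(3))
jm=[.18,-.3,1.5,0,1.94,-.45]
jrows(j,q,20,1,12)
```

```text
[-7.600e-02 -6.020e-01  1.399e+00 -1.000e-03  2.336e+00 -6.960e-01] [0.13524477 0.03320601 0.73614737]
[ 0.192  0.504  1.384  0.     1.253 -0.454]
[[-0.0, -0.0, 0.0], [24, 8, 32], 0] 41 0.1
[[-0.0, -0.0, 0.0], [46, 19, 64], 0] 41 0.1
[[-0.0, -0.0, 0.0], [67, 32, 96], 0] 41 0.1
[[-0.0, -0.01, 0.0], [87, 46, 129], 0] 41 0.1
[[-0.0, -0.01, 0.0], [106, 63, 161], 0] 41 0.1
[[-0.0, -0.01, 0.0], [123, 82, 193], 0] 41 0.1
[[-0.0, -0.01, 0.0], [139, 103, 224], 0] 41 0.1
[[-0.0, -0.01, 0.0], [153, 126, 255], 0] 41 0.1
[[-0.0, -0.01, 0.0], [165, 151, 285], 0] 41 0.1
[[-0.0, -0.01, 0.0], [177, 177, 315], 0] 41 0.1
[[-0.0, -0.01, 0.0], [186, 206, 344], 0] 41 0.1
[[-0.0, -0.02, 0.0], [194, 236, 371], 0] 41 0.1
```

Request:
apply_moves([
  [[0,0,0],[24,8,32],0],
  [[0,0,0],[46,19,64],0],
  [[0,0,0],[67,32,96],0],
  [[0,-0.01,0],[87,46,129],0],
  [[0,-0.01,0],[106,63,161],0],
  [[0,-0.01,0],[123,82,193],0],
  [[0,-0.01,0],[139,103,224],0],
  [[0,-0.01,0],[153,126,255],0],
  [[0,-0.01,0],[165,151,285],0],
  [[0,-0.01,0],[177,177,315],0],
  [[0,-0.01,0],[186,206,344],0],
  [[0,-0.02,0],[194,236,371],0],
])

```text
time_s: 9.55
position: [0.5533, 0.0902, 0.5024]
tcp_rot: [0.633, -0.631, 0.314, -0.32]
wrist_force: [-0.0, -1.1, 0.9]
finger_gap: -0.0001
```

Run:
```python
from fk import *
s=ctrl.read_state();j=s["joints"]; print(j.round(3),s["position"])
T=(np.array([.70,.18,.24]),Rd(np.radians(37)))
q=least_squares(lambda q:np.r_[fk(q)[0]-T[0],(fk(q)[1].inv()*T[1]).as_rotvec()],[.2,.5,1.3,0,1.3,-.45]).x
jrows(j,q,8)
a=eyes.capture("wrist");cv2.imwrite("pics/w4.png",a["pixels"])
```

```text
[ 0.085  0.06   1.395 -0.002  1.678 -0.555] [0.55334934 0.09024207 0.50239138]
[[-0.0, -0.0, 0.0], [6, 29, 25], 0] 39 0.1
[[-0.0, -0.0, 0.0], [12, 59, 50], 0] 39 0.1
[[-0.0, -0.0, 0.0], [15, 90, 73], 0] 39 0.1
[[-0.0, -0.0, 0.0], [18, 123, 95], 0] 39 0.1
[[-0.0, -0.0, 0.0], [19, 157, 116], 0] 40 0.1
[[-0.0, -0.0, 0.01], [18, 191, 136], 0] 40 0.1
[[-0.01, -0.01, 0.01], [17, 227, 153], 0] 40 0.1
[[-0.01, -0.01, 0.01], [14, 264, 170], 0] 40 0.1
```

View pics/w4.png

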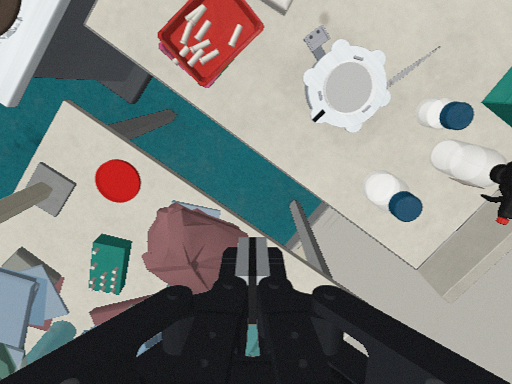

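Request:
apply_moves([
  [[0,0,0],[6,29,25],0],
  [[0,0,0],[12,59,50],0],
  [[0,0,0],[15,90,73],0],
  [[0,0,0],[18,123,95],0],
  [[0,0,0],[19,157,116],0],
  [[0,0,0.01],[18,191,136],0],
  [[-0.01,-0.01,0.01],[17,227,153],0],
  [[-0.01,-0.01,0.01],[14,264,170],0],
  [[-0.01,-0.01,0.01],[14,264,170],0],
])

```text
time_s: 10.5
position: [0.6954, 0.1805, 0.232]
tcp_rot: [-0.63, 0.637, -0.32, 0.308]
wrist_force: [-1.5, -0.5, -0.7]
finger_gap: 0.0001
```

Run:
```python
from fk import *
s=ctrl.read_state();j=s["joints"]; print(j.round(3),s["position"],s["time_s"]); print(Q(s["tcp_rot"]).as_matrix().round(3))
a=eyes.capture("wrist");cv2.imwrite("pics/w5.png",a["pixels"])
print(a["K"].tolist(),a["R"].tolist(),a["t"].tolist())
b=eyes.capture("top");cv2.imwrite("pics/t5.png",b["pixels"])
```

```text
[ 0.192  0.498  1.369  0.003  1.294 -0.46 ] [0.69536879 0.18050879 0.23201494] 10.5
[[ 0.606 -0.019  0.795]
 [-0.795 -0.001  0.606]
 [-0.011 -1.    -0.016]]
[[320.8427171602804, 0.0, 252.0395756647463], [0.0, 320.8427171602804, 191.59625362792576], [0.0, 0.0, 1.0]] [[0.7954281544158839, 0.6058297998748872, -0.01625745201732537], [0.5831714716465074, -0.7578270880472089, 0.2925903950568708], [0.16493964296126126, -0.24221552015806705, -0.9560996579721015]] [-0.6594410306718096, -0.30425000381500467, 0.3098479380739718]
```

View pics/w5.png

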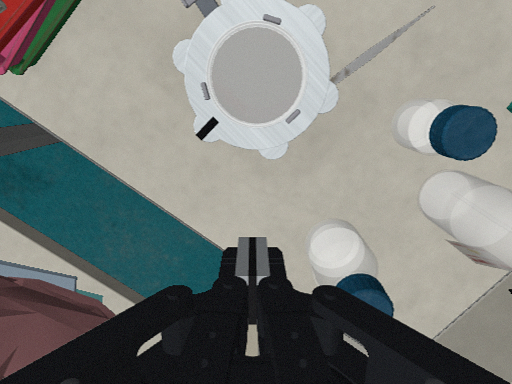

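View pics/t5.png

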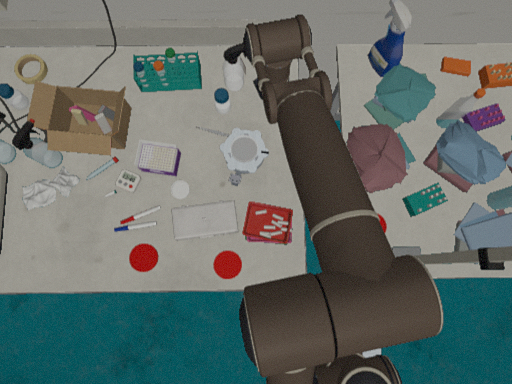

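Run:
```python
from fk import *
im=cv2.imread("pics/w5.png")
K=np.array([[320.84271716,0,252.03957566],[0,320.84271716,191.59625363],[0,0,1]])
a=dict(K=K,R=np.array([[0.7954281544158839, 0.6058297998748872, -0.01625745201732537], [0.5831714716465074, -0.7578270880472089, 0.2925903950568708], [0.16493964296126126, -0.24221552015806705, -0.9560996579721015]]),t=np.array([-0.6594410306718096, -0.30425000381500467, 0.3098479380739718]))
print(ray(a,256.5,74,.0765),ray(a,256.5,74,.062))
L=[(177,50),(193,137),(274,160),(338,97),(322,10)]
P=np.array([ray(a,*p,.06)[:2] for p in L])
c=least_squares(lambda c:np.linalg.norm(P-c[:2],axis=1)-.08,[.64,.25]).x
d=P-c; print(c,np.linalg.norm(d,axis=1),np.degrees(np.arctan2(d[:,1],d[:,0])))
cv2.imwrite("pics/w5z.png",cv2.resize(im[0:180,150:370],None,fx=3.3,fy=3.3,interpolation=cv2.INTER_CUBIC))
```

```text
[0.6402835  0.25631134 0.0765    ] [0.63976887 0.25691077 0.062     ]
[0.6423101  0.25358007] [0.07630804 0.08180969 0.0781545  0.0780629  0.08026972] [-161.68751974 -101.81318374  -39.60445238   25.44786236   82.21380329]
```

View pics/w5z.png

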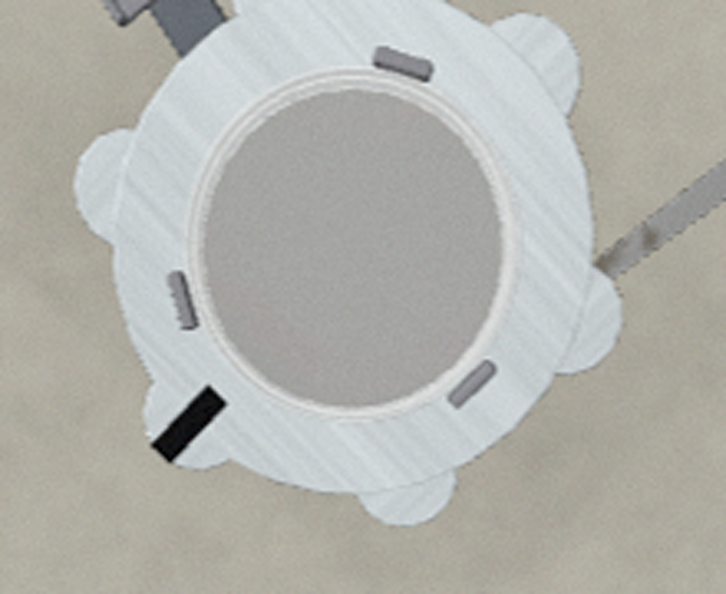

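Run:
```python
from fk import *
s=ctrl.read_state(); p0=s["position"]
R1=Rd(np.radians(37)); p1=np.array([.7256,.2175,.10])
rows([(p0+(p1-p0)*k/4,R1) for k in range(1,5)])
```

```text
[[0.01, 0.0, -0.01], [-3, 35, 11], 0] 37 0.6
[[0.01, 0.0, -0.01], [-6, 70, 23], 0] 37 0.0
[[0.01, 0.0, -0.01], [-10, 105, 34], 0] 37 0.0
[[0.01, 0.0, -0.01], [-13, 139, 46], 0] 37 0.0
```

Request:
apply_moves([
  [[0.01,0,-0.015],[-3,35,11],0],
  [[0.015,0,-0.015],[-6,70,23],0],
  [[0.015,0,-0.015],[-10,105,34],0],
  [[0.015,0,-0.015],[-13,132,46],0],
  [[0.015,0,-0.015],[-13,132,46],0],
])

```text
time_s: 11.1
position: [0.7259, 0.2176, 0.1069]
tcp_rot: [0.634, -0.632, 0.311, -0.318]
wrist_force: [-1.0, 0.5, -0.1]
finger_gap: 0.0002
```

Run:
```python
from fk import *
s=ctrl.read_state();j=s["joints"]; print(j.round(3),s["position"],s["time_s"],s["wrist_force"]); print(Q(s["tcp_rot"]).as_matrix().round(3))
a=eyes.capture("wrist");cv2.imwrite("pics/w6.png",a["pixels"])
np.savez("w6.npz",**{k:a[k] for k in("K","R","t")})
```

```text
[ 0.236  0.669  1.365 -0.005  1.097 -0.411] [0.72592783 0.21758077 0.10691692] 11.1 [-0.97038683  0.47056562 -0.09743531]
[[ 0.604  0.011  0.797]
 [-0.797 -0.002  0.604]
 [ 0.009 -1.     0.008]]
```

View pics/w6.png

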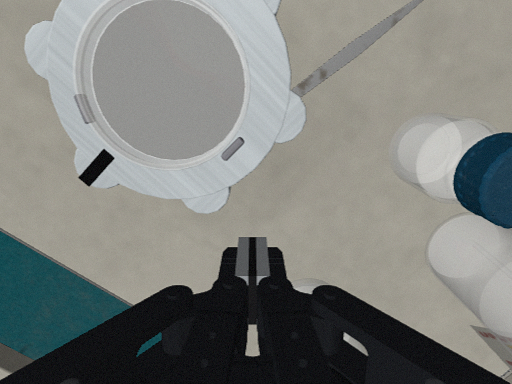

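Run:
```python
from fk import *
a=np.load("w6.npz"); im=cv2.imread("pics/w6.png")
L=[(87,181),(208,213),(306,127),(25,43)]
P=np.array([ray(a,*p,.06)[:2] for p in L])
c=least_squares(lambda c:np.linalg.norm(P-c[:2],axis=1)-.08,[.64,.25]).x
d=P-c; print(c,np.linalg.norm(d,axis=1),np.degrees(np.arctan2(d[:,1],d[:,0])))
# disc rim points (r=68) between lobes
L=[(140,190),(250,178),(289,70),(285,85),(50,95),(62,125),(270,150)]
P=np.array([ray(a,*p,.06)[:2] for p in L])
c=least_squares(lambda c:np.linalg.norm(P-c[:2],axis=1)-.068,[.64,.25]).x; print(c,np.linalg.norm(P-c,axis=1))
print(proj(a,ctrl.read_state()["position"]))
cv2.imwrite("pics/w6z.png",cv2.resize(im[0:290,0:330],None,fx=2,fy=2,interpolation=cv2.INTER_CUBIC))
```

```text
[0.64153319 0.25762911] [0.08010391 0.07995322 0.07933312 0.07926187] [ -97.34815312  -41.03679169   18.86793845 -157.03411105]
[0.64032236 0.25567484] [0.06608352 0.07077312 0.06686777 0.06457843 0.066911   0.06696862
 0.06809276]
[252.44296777 261.56238387]
```

View pics/w6z.png

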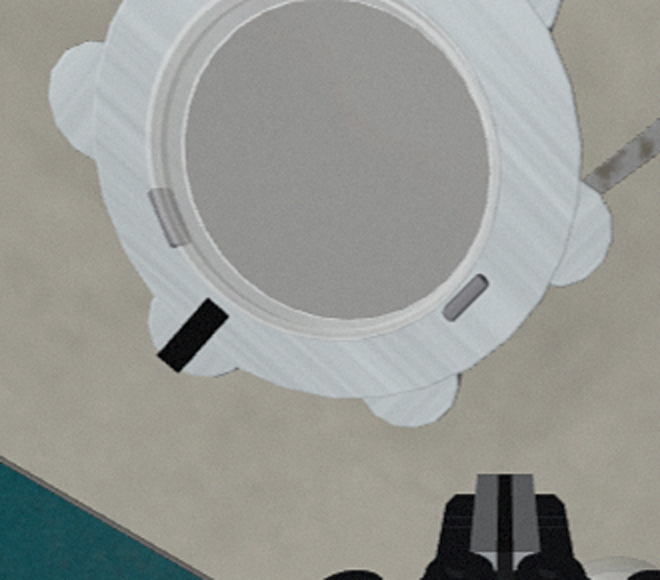

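Request:
apply_moves([
  [[0,0,0],[0,30,0],0],
  [[0,0,0],[0,56,0],0],
  [[0,0,0],[0,56,0],0],
])

```text
time_s: 11.45
position: [0.7272, 0.2161, 0.0529]
tcp_rot: [0.634, -0.632, 0.311, -0.319]
wrist_force: [-0.9, -0.6, -0.7]
finger_gap: 0.0003
```

Run:
```python
from fk import *
s=ctrl.read_state();j=s["joints"]; print(s["position"],s["time_s"],s["wrist_force"])
a=eyes.capture("wrist");cv2.imwrite("pics/w7.png",a["pixels"])
np.savez("w7.npz",**{k:a[k] for k in("K","R","t")})
```

```text
[0.72722484 0.21609482 0.05292725] 11.45 [-0.91796189 -0.60716472 -0.74720824]
```

View pics/w7.png

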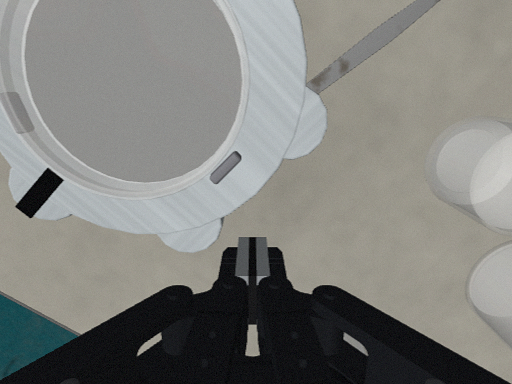

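Request:
apply_moves([
  [[0,0,0],[0,1,-10],0],
  [[0,0,0],[0,1,-26],0],
  [[0,0,0],[1,1,-50],0],
  [[0,0,0],[8,1,-78],0],
  [[0,0,0],[22,0,-108],0],
  [[0,0,0],[40,-10,-135],0],
  [[0,0,0],[50,-30,-145],0],
])

```text
time_s: 12.2
position: [0.6402, 0.087, 0.0831]
tcp_rot: [0.634, -0.631, 0.311, -0.32]
wrist_force: [0.4, -0.1, 0.2]
finger_gap: -0.0001
```

```bash
cat > snap.py <<'E'
from fk import *
c0=np.array([.641,.2555])
def line(a,dbg=None):
    im=a["pixels"]
    best=None
    R=a["R"];K=a["K"]
    # mask of points within 50..84mm of axis on z=.06, dark
    u0,v0=proj(a,[c0[0],c0[1],.06])
    g=cv2.cvtColor(im,cv2.COLOR_BGR2GRAY)
    xs,w=[],[]
    for v in range(int(v0)-50,int(v0)+51):
        for u in range(int(u0)-50,int(u0)+51):
            if 0<=v<384 and 0<=u<512 and g[v,u]<75:
                p=ray(a,u,v,.06)[:2]-c0; r=np.hypot(*p)
                if .055<r<.079: xs.append(p); w.append(90-float(g[v,u]))
    if not xs: return None,0
    m=np.average(xs,axis=0,weights=w); return np.degrees(np.arctan2(m[1],m[0])),len(xs)
def snap(name,tag):
    t=ctrl.read_state()["time_s"]; a=eyes.capture(name)
    cv2.imwrite(f"pics/{name}_{tag}.png",a["pixels"]); 
    r=line(a); print(name,round(t,3),r); return t,r
E
python3 - <<'E'
from snap import *
s=ctrl.read_state(); print(s["position"],s["wrist_force"])
for k in range(4):
    snap("top",f"f{k}")
snap("side","f0")
E
```

```text
[0.64018527 0.08697936 0.08312193] [ 0.38298517 -0.05067374  0.1967306 ]
top 12.2 (np.float64(154.23389500111813), 12)
top 12.25 (np.float64(143.63457369437037), 11)
top 12.3 (np.float64(133.19763630732612), 9)
top 12.35 (np.float64(123.00302976844695), 9)
side 12.4 (np.float64(111.97492069494791), 2)
```

Run:
```python
from snap import *
s=ctrl.read_state(); p0=s["position"]
R1=Rd(np.radians(37)); p1=np.array([.6843,.198,.078])
rows([(p0+(p1-p0)*k/4,R1) for k in range(1,5)])
```

```text
[[-0.01, 0.0, 0.01], [-15, 2, 24], 0] 29 1.1
[[-0.01, 0.0, 0.01], [-31, 3, 49], 0] 29 0.0
[[-0.01, 0.0, 0.01], [-46, 5, 73], 0] 29 0.0
[[-0.01, 0.0, 0.01], [-62, 6, 97], 0] 29 0.0
```

Request:
apply_moves([
  [[-0.01,0,0.01],[-15,1,24],0],
  [[-0.01,0,0.01],[-31,2,49],0],
  [[-0.01,0,0.01],[-46,3,73],0],
  [[-0.01,0,0.01],[-62,5,97],0],
  [[-0.01,0,0.01],[-62,5,97],0],
  [[-0.01,0,0.01],[-62,5,97],0],
  [[-0.01,0,0.01],[-62,5,97],0],
])

```text
time_s: 13.15
position: [0.6817, 0.1976, 0.0765]
tcp_rot: [0.633, -0.633, 0.315, -0.315]
wrist_force: [0.0, -0.2, 0.5]
finger_gap: 0.0002
```

Run:
```python
from snap import *
s=ctrl.read_state(); print(s["position"],s["wrist_force"]); print(Q(s["tcp_rot"]).as_matrix().round(3))
for k in range(3): snap("top",f"g{k}")
snap("wrist","g0")
```

```text
[0.6817077  0.19762355 0.07649922] [ 0.01388735 -0.22484591  0.49908381]
[[ 0.603 -0.     0.797]
 [-0.797  0.     0.603]
 [-0.001 -1.    -0.   ]]
top 13.15 (np.float64(-55.24363357823664), 105)
top 13.2 (np.float64(-56.38271011518862), 98)
top 13.25 (np.float64(-56.72488992911738), 98)
wrist 13.3 (None, 0)
```

View pics/top_g2.png

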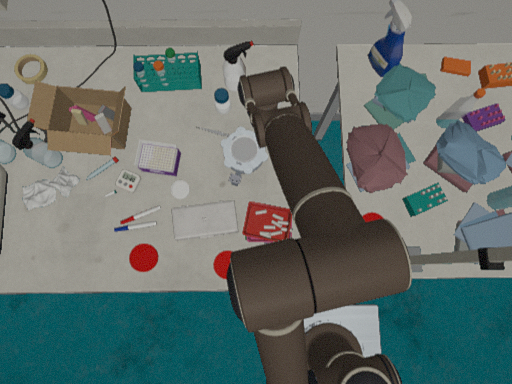

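View pics/wrist_g0.png

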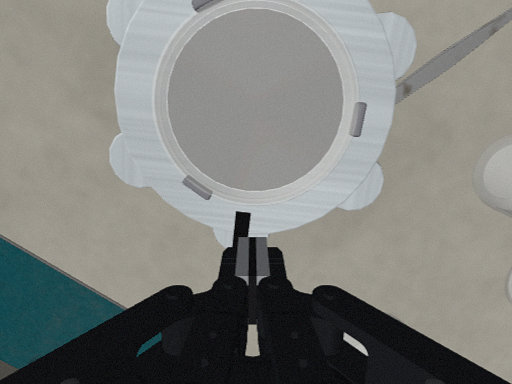

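```bash
sed -i 's/if .055<r<.079:/if .055<r<.079 and -0.55<np.cos(np.arctan2(p[1],p[0])-2.3)-0.55:/' snap.py
python3 - <<'E'
from snap import *
snap("top","h0")
a=eyes.capture("wrist");cv2.imwrite("pics/wrist_h.png",a["pixels"])
im=a["pixels"]
s=ctrl.read_state();print(s["time_s"])
L=[(113,3),(113,165),(385,190),(409,22)]
print(ray(a,256,98,.0765))
np.savez("wh.npz",**{k:a[k] for k in("K","R","t")})
E
```

```text
top 13.35 (None, 0)
13.45
[0.6388897  0.25872865 0.0765    ]
```

View pics/wrist_h.png

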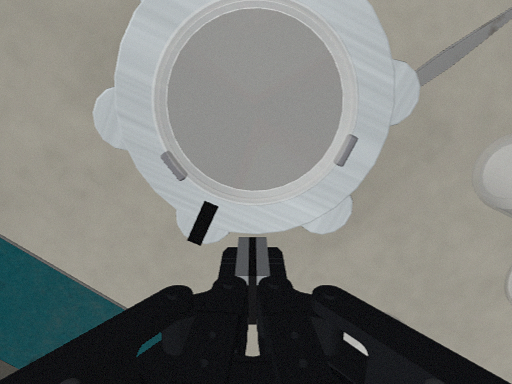

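Run:
```python
from snap import *
a=np.load("wh.npz")
L=[(115,85),(394,80),(256,234),(120,60),(130,150),(365,168)]
P=np.array([ray(a,*p,.06)[:2] for p in L])
for r in (.068,None):
  c=least_squares(lambda c:np.linalg.norm(P-c[:2],axis=1)-(r or c[2]),[.64,.25,.068]).x; print(c,(np.linalg.norm(P-c[:2],axis=1)*1e3).round(1))
print(ray(a,252,237,.0765), ray(a,203,243,.06))
```

```text
[0.64032448 0.25678549 0.068     ] [66.6 65.7 68.9 65.2 66.7 64.4]
[0.64107649 0.25459453 0.06567568] [66.2 66.8 66.7 65.2 65.3 64. ]
[0.6767419  0.20564393 0.0765    ] [0.66224401 0.18028833 0.06      ]
```

Request:
apply_moves([
  [[0,0,0],[0,4,0],0],
  [[0,0,0],[0,8,0],0],
  [[0,0,0],[0,11,0],0],
  [[0,0,0],[0,11,0],0],
])

```text
time_s: 13.85
position: [0.6818, 0.1976, 0.0652]
tcp_rot: [0.633, -0.633, 0.315, -0.315]
wrist_force: [-0.4, 0.1, 0.2]
finger_gap: -0.0003
```

```bash
cat > pred.py <<'E'
import numpy as np
# clockwise decel sim: angle (deg, decreasing), returns pass times
def sim(t0,a0,w0,T=14,k0=.25,k1=.02,plate=162.4):
    t,a,w=t0,np.radians(a0),w0; dt=.001; out=[]; tgt=np.radians(plate)
    while tgt>a: tgt-=2*np.pi
    while w>0 and t<t0+T:
        a-=w*dt; w-=(k0+k1*w)*dt; t+=dt
        if a<=tgt: out.append((round(t,3),round(w,3))); tgt-=2*np.pi
    return out,(round(t,2),round(np.degrees(a)%360,1))
E
python3 - <<'E'
from snap import *
from pred import sim
s=ctrl.read_state(); print(s["time_s"],s["position"],s["wrist_force"])
print(sim(12.275,138.4,3.64))
for k in range(3): snap("top",f"i{k}")
E
```

```text
13.85 [0.68181588 0.19760084 0.0651929 ] [-0.38163298  0.12441103  0.19719842]
([(14.02, 3.086), (16.318, 2.386), (19.614, 1.437)], (25.05, np.float64(302.5)))
top 13.85 (np.float64(-155.93790231801722), 10)
top 13.9 (np.float64(-164.3118819727804), 11)
top 13.95 (np.float64(-172.86511740589282), 9)
```

Request:
apply_moves([
  [[0,0,0],[0,0,0],0],
  [[0,0,0],[0,0,0],0],
  [[0,0,0],[0,0,0],0],
  [[0,0,0],[0,0,0],0],
  [[0,0,0],[0,0,0],0],
  [[0,0,0],[0,0,0],0],
  [[0,0,0],[0,0,0],0],
  [[0,0,0],[0,0,0],0],
  [[0,0,0],[0,0,0],0],
  [[0,0,0],[0,0,0],0],
  [[0,0,0],[0,0,0],0],
  [[0,0,0],[0,0,0],0],
])

```text
time_s: 15.2
position: [0.6826, 0.1978, 0.0663]
tcp_rot: [0.634, -0.632, 0.315, -0.315]
wrist_force: [0.3, 0.5, -0.2]
finger_gap: -0.0003
```

Request:
apply_moves([
  [[0,0,0],[0,0,0],0],
  [[0,0,0],[0,0,0],0],
  [[0,0,0],[0,0,0],0],
  [[0,0,0],[0,0,0],0],
  [[0,0,0],[0,0,0],0],
  [[0,0,0],[0,0,0],0],
  [[0,0,0],[0,0,0],0],
  [[0,0,0],[0,0,0],0],
  [[0,0,0],[0,0,0],0],
  [[0,0,0],[0,0,0],0],
  [[0,0,0],[0,0,0],0],
])

```text
time_s: 16.3
position: [0.6826, 0.1978, 0.0663]
tcp_rot: [0.634, -0.632, 0.315, -0.315]
wrist_force: [-0.1, -0.2, -0.8]
finger_gap: 0.0002
```

Run:
```python
from snap import *
from pred import sim
s=ctrl.read_state(); print(s["time_s"],s["position"],s["wrist_force"])
for k in range(6): snap("top",f"j{k}")
```

```text
16.3 [0.68259102 0.19776015 0.06630949] [-0.12003544 -0.18002961 -0.84216534]
top 16.3 (np.float64(-166.29635515866514), 11)
top 16.35 (np.float64(-172.86033726533245), 10)
top 16.4 (np.float64(-179.4920669176444), 12)
top 16.45 (np.float64(174.16421147555252), 10)
top 16.5 (np.float64(167.7932009622776), 13)
top 16.55 (np.float64(161.2329434068301), 12)
```

Run:
```python
from pred import sim
for k0 in (.22,.25): print(sim(16.425,177.3,2.27,k0=k0,plate=163.3))
```

```text
([(16.534, 2.241), (20.051, 1.342)], (25.81, np.float64(306.3)))
([(16.534, 2.238), (20.209, 1.193)], (24.77, np.float64(9.7)))
```

View pics/top_j4.png

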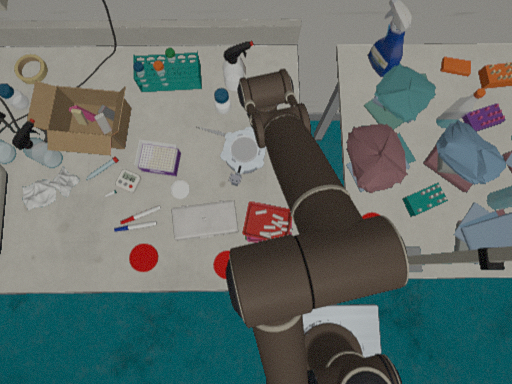

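Request:
apply_moves([
  [[0,0,0],[0,1,0],0],
  [[0,0,0],[0,2,0],0],
  [[0,0,0],[0,2,0],0],
  [[0,0,0],[0,2,0],0],
  [[0,0,0],[0,2,0],0],
  [[0,0,0],[0,2,0],0],
  [[0,0,0],[0,2,0],0],
  [[0,0,0],[0,2,0],0],
  [[0,0,0],[0,2,0],0],
  [[0,0,0],[0,2,0],0],
  [[0,0,0],[0,2,0],0],
  [[0,0,0],[0,2,0],0],
])

```text
time_s: 17.8
position: [0.6826, 0.1978, 0.0643]
tcp_rot: [0.634, -0.632, 0.315, -0.315]
wrist_force: [0.7, -0.2, 0.6]
finger_gap: -0.0001
```

Request:
apply_moves([
  [[0,0,0],[0,0,0],0],
  [[0,0,0],[0,0,0],0],
  [[0,0,0],[0,0,0],0],
  [[0,0,0],[0,0,0],0],
  [[0,0,0],[0,0,0],0],
  [[0,0,0],[0,0,0],0],
  [[0,0,0],[0,0,0],0],
  [[0,0,0],[0,0,0],0],
  [[0,0,0],[0,0,0],0],
  [[0,0,0],[0,0,0],0],
  [[0,0,0],[0,0,0],0],
])

```text
time_s: 18.9
position: [0.6825, 0.1978, 0.0643]
tcp_rot: [0.634, -0.632, 0.315, -0.315]
wrist_force: [0.9, -0.5, 0.3]
finger_gap: -0.0
```

Run:
```python
from snap import *
s=ctrl.read_state(); print(s["time_s"],s["position"],s["wrist_force"])
snap("top","k0")
```

```text
18.9 [0.68252963 0.1977918  0.06428591] [ 0.86109571 -0.50954982  0.26380317]
top 18.9 (None, 0)
```

Request:
apply_moves([
  [[0,0,0],[0,0,0],0],
  [[0,0,0],[0,0,0],0],
  [[0,0,0],[0,0,0],0],
  [[0,0,0],[0,0,0],0],
  [[0,0,0],[0,0,0],0],
])

```text
time_s: 19.45
position: [0.6826, 0.1978, 0.0643]
tcp_rot: [0.634, -0.632, 0.315, -0.315]
wrist_force: [-0.2, 0.3, 0.4]
finger_gap: 0.0004
```

Run:
```python
from snap import *
for k in range(3): snap("top",f"l{k}")
```

```text
top 19.45 (None, 0)
top 19.5 (np.float64(-138.26454192368743), 1)
top 19.55 (np.float64(-140.4156109056761), 9)
```

Request:
apply_moves([
  [[0,0,0],[0,0,0],0],
  [[0,0,0],[0,0,0],0],
])

```text
time_s: 19.8
position: [0.6826, 0.1978, 0.0643]
tcp_rot: [0.634, -0.633, 0.315, -0.315]
wrist_force: [-0.6, 0.4, -0.6]
finger_gap: -0.0004
```

Run:
```python
from snap import *
for k in range(3): snap("top",f"m{k}")
```

```text
top 19.8 (np.float64(-158.7266590276366), 10)
top 19.85 (np.float64(-162.20136922206385), 10)
top 19.9 (np.float64(-165.91315582062055), 11)
```

Request:
apply_moves([
  [[0,0,0],[0,0,0],0],
  [[0,0,0],[0,0,0],0],
  [[0,0,0],[0,2,0],0],
  [[0,0,0],[0,7,0],0],
])

```text
time_s: 20.35
position: [0.6841, 0.1985, 0.0598]
tcp_rot: [0.634, -0.631, 0.314, -0.316]
wrist_force: [-3.0, 2.9, 21.3]
finger_gap: -0.0002
```

Run:
```python
from snap import *
s=ctrl.read_state(); print(s["time_s"],s["position"],s["wrist_force"])
for k in range(2): snap("top",f"n{k}")
print(ctrl.read_state()["wrist_force"])
```

```text
20.35 [0.68414733 0.19848711 0.05981571] [-2.97927846  2.9138739  21.28181566]
top 20.35 (np.float64(167.392759308886), 13)
top 20.4 (np.float64(168.3156612392803), 12)
[-0.81924236  1.4073567   6.07295819]
```

Request:
apply_moves([
  [[0,0,0],[0,0,0],0],
  [[0,0,0],[0,0,0],0],
  [[0,0,0],[0,0,0],0],
])

```text
time_s: 20.75
position: [0.6847, 0.1988, 0.0601]
tcp_rot: [0.635, -0.631, 0.314, -0.317]
wrist_force: [0.1, 1.3, 6.9]
finger_gap: -0.0004
```

Run:
```python
from snap import *
s=ctrl.read_state(); print(s["time_s"],s["position"],s["wrist_force"])
snap("top","o0")
a=eyes.capture("side")
im=cv2.imread("pics/top_o0.png")[115:200,190:290]
cv2.imwrite("pics/oz.png",cv2.resize(im,None,fx=7,fy=7,interpolation=cv2.INTER_CUBIC))
cv2.imwrite("pics/os.png",cv2.resize(a["pixels"][165:240,150:250],None,fx=7,fy=7,interpolation=cv2.INTER_CUBIC))
```

```text
20.75 [0.68469784 0.19884996 0.06006097] [0.0661589  1.26756311 6.86315021]
top 20.75 (np.float64(168.03985689507417), 13)
```

View pics/oz.png

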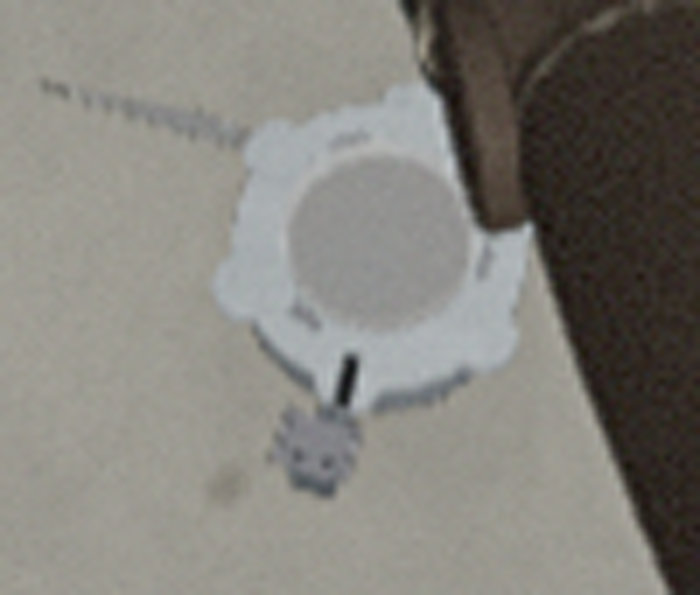

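View pics/os.png

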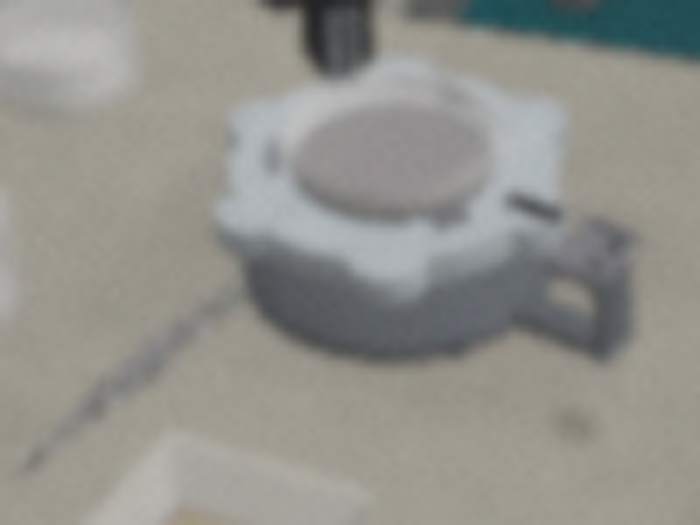

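Request:
apply_moves([
  [[0,0,0],[0,-4,0],0],
  [[0,0,0],[0,-12,0],0],
  [[0,0,0],[0,-30,0],0],
  [[0,0,0],[0,-60,0],0],
  [[0,0,0],[10,-100,0],0],
  [[0,0,0],[30,-140,0],0],
  [[0,0,0],[50,-170,0],0],
  [[0,0,0],[50,-170,0],0],
  [[0,0,0],[50,-170,0],0],
])

```text
time_s: 21.75
position: [0.7132, 0.1574, 0.2293]
tcp_rot: [0.634, -0.632, 0.314, -0.316]
wrist_force: [0.2, 0.6, -0.8]
finger_gap: -0.0003
```

Run:
```python
from snap import *
s=ctrl.read_state(); print(s["time_s"],s["position"],s["wrist_force"])
snap("top","p0")
a=eyes.capture("wrist"); cv2.imwrite("pics/pw.png",a["pixels"]); snap("top","p1")
print("line end/plate",ray(a,0,0,.06)[:0]); np.savez("pw.npz",**{k:a[k] for k in("K","R","t")})
```

```text
21.75 [0.71317498 0.15740544 0.22932962] [ 0.19775989  0.56892541 -0.82012128]
top 21.75 (np.float64(157.39610279079943), 13)
top 21.85 (np.float64(156.81100497006412), 13)
line end/plate []
```

View pics/pw.png

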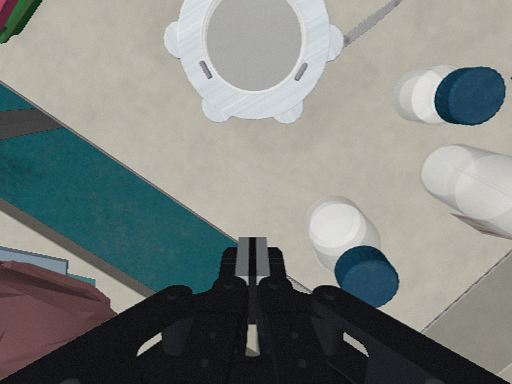

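Run:
```python
from snap import *
for k in range(4): snap("top",f"q{k}")
a=eyes.capture("side")
im=cv2.imread("pics/top_q3.png")[115:200,190:290]
cv2.imwrite("pics/qz.png",cv2.resize(im,None,fx=7,fy=7,interpolation=cv2.INTER_CUBIC))
cv2.imwrite("pics/qs.png",cv2.resize(a["pixels"][165:240,150:250],None,fx=7,fy=7,interpolation=cv2.INTER_CUBIC))
```

```text
top 21.9 (np.float64(156.6863004456056), 14)
top 21.95 (np.float64(156.53255210819984), 11)
top 22.0 (np.float64(156.3295510058289), 10)
top 22.05 (np.float64(156.19614214035698), 11)
```

View pics/qz.png

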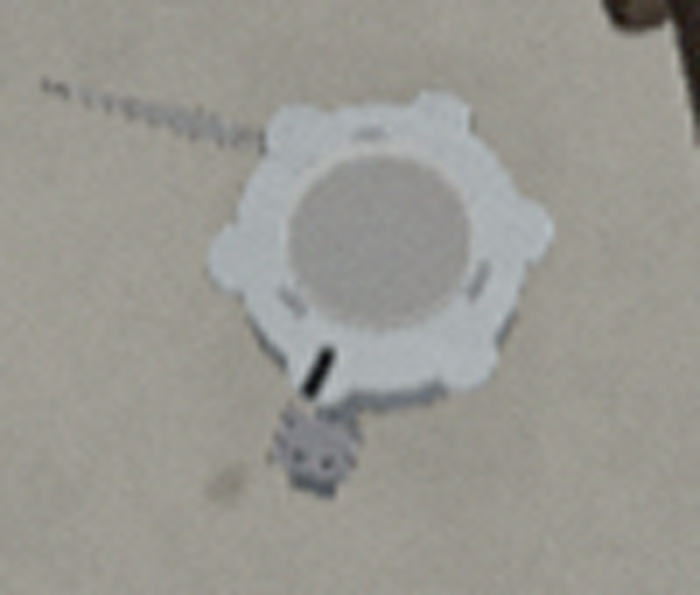

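View pics/qs.png

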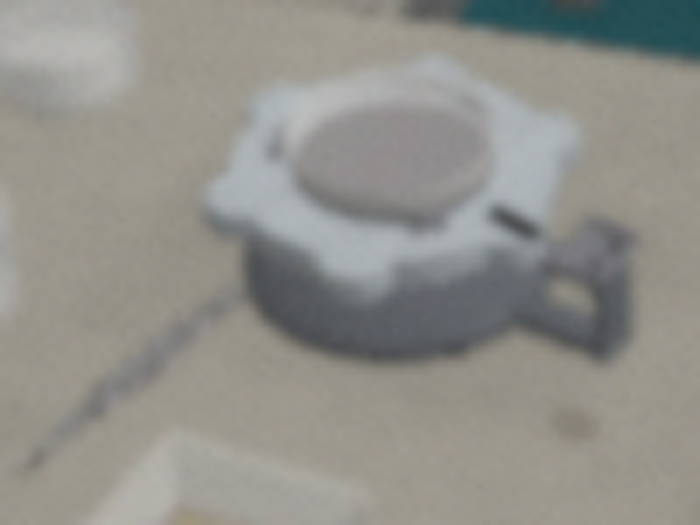

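Request:
apply_moves([
  [[0,0,0],[-5,-35,-15],0],
  [[0,0,0],[-10,-70,-30],0],
  [[0,0,0],[-15,-105,-45],0],
  [[0,0,0],[-20,-140,-60],0],
  [[0,0,0],[-20,-140,-60],0],
  [[0,0,0],[-20,-140,-60],0],
  [[0,0,0],[-20,-140,-60],0],
])

```text
time_s: 22.85
position: [0.6519, 0.1374, 0.3653]
tcp_rot: [0.633, -0.633, 0.316, -0.314]
wrist_force: [-0.7, -0.1, -1.0]
finger_gap: 0.0
```

Run:
```python
from snap import *
s=ctrl.read_state(); print(s["time_s"],s["position"],s["wrist_force"])
a=eyes.capture("wrist"); cv2.imwrite("pics/rw.png",a["pixels"]); np.savez("rw.npz",**{k:a[k] for k in("K","R","t")})
for k in range(3):snap("top",f"r{k}")
u,v=proj(a,[.59,.27,.06]); print(u,v); u,v=int(u),int(v); u0,v0=max(u-60,0),max(v-60,0); print(u0,v0)
cv2.imwrite("pics/rwz.png",cv2.resize(a["pixels"][v0:v0+120,u0:u0+130],None,fx=5,fy=5,interpolation=cv2.INTER_CUBIC))
```

```text
22.85 [0.65186352 0.13738866 0.36534557] [-0.70570802 -0.05046896 -0.96467466]
top 22.9 (np.float64(156.3022007860291), 14)
top 22.95 (np.float64(156.38514531089984), 13)
top 23.0 (np.float64(156.23233594970358), 14)
275.81048710936983 37.03301443988672
215 0
```

View pics/rwz.png

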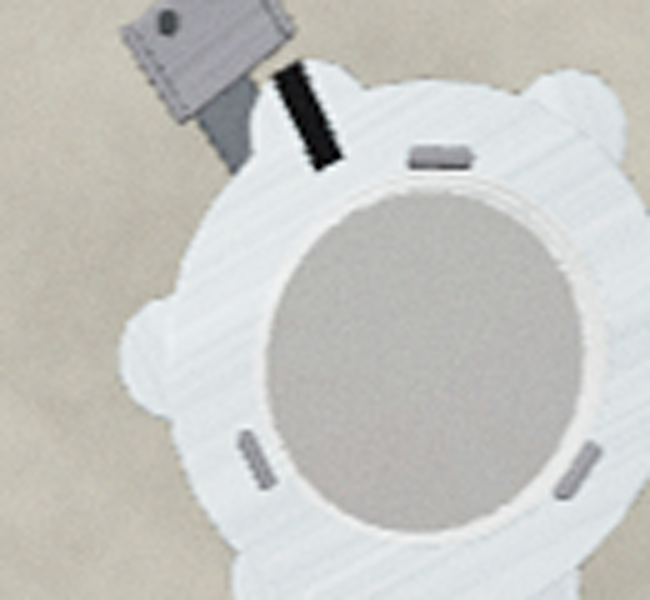

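Run:
```python
from fk import *
a=np.load("rw.npz")
g=lambda u,v:(215+(u+.5)/5-.5,(v+.5)/5-.5)
A=ray(a,*g(185,122),.057)[:2];B=ray(a,*g(297,37),.057)[:2];E=ray(a,*g(288,68),.06)[:2];I=ray(a,*g(327,163),.06)[:2]
c=np.array([.6405,.2557])
e=(B-A)/np.linalg.norm(B-A); M=(A+B)/2
print(np.linalg.norm(B-A),"end lateral mm",(E-M)@e*1e3, "edge dist",np.linalg.norm(M-c))
f=lambda p:np.degrees(np.arctan2(*(p-c)[::-1])); print(f(M),f(E),f(I), np.degrees(np.arctan2(*(I-c)[::-1])),"normal az",np.degrees(np.arctan2(e[0],-e[1])))
```

```text
0.03377461920865966 end lateral mm 10.780930041321604 edge dist 0.08250230586528262
163.01693082992816 155.1807959675262 156.2809819465867 156.2809819465867 normal az 161.38838940713782
```

Run:
```python
from snap import *
snap("top","z0")
s=ctrl.read_state(); print(s["time_s"],abs(s["qd"]).max(),s["wrist_force"]); print(workorder.job_done())
```

```text
top 23.05 (np.float64(156.25302484497868), 12)
23.1 0.0070243992538037234 [0.71967987 0.35787027 0.30128188]
the job is handed in; nothing more can be done
None
```

The turntable ran freely. It now stands at rest with its index line in front of the plate, but about 11 mm off the middle, because lifting the finger moved it. I handed the job in at 23.1 s.

- **Flick:** One fingertip flick on a lobe of the rim spun it clockwise at about 3.7 rad/s, roughly 1.7 s a turn. It then coasted untouched for nearly three turns.
- **Brake:** I pressed the top of the rim with a fingertip while it was still turning at about 1.25 rad/s, with 21 N read at the first contact. It stopped at once, about 5° (6–7 mm) before the middle of the plate.
- **Flaw when lifting off:** As the finger came up, it set the platter turning another 12° or so in the same direction, and the platter came to rest by itself. The line was between the ribs both where the brake stopped it and where it finally rested.
- **Last checks:** The line stayed at 156.3° in the top pictures over the last 0.15 s, with the plate's middle at about 163°. The wrist picture puts the line's end about 11 mm to one side of the middle, inside the 17 mm limit. The dish looks centred and seated, and I saw nothing else on the bench moved, though I made no separate check of the other items. The hand was well clear and touching nothing.

One move on the way there went wrong. A tall post stood in the arm's path, and while I was going round it the arm folded in towards its own base. I brought it out again with no contact force showing on the wrist.

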